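Prop up the service sheet and hold a handpiece down in its V-blocks

TASK

Take the tablet out of its charging dock and lean it back against the uprights of the tablet stand, lower edge on the ledge and screen facing out, and let go of it. Then lay the handpiece in the fixture's pair of V-blocks, socket end close to the end stop and nose out over the open end, and finish while still holding it there with the fingers, pressed down firmly but not hard, so that the barrel bears on both faces of both V-blocks and its chuck can be changed. Leave everything else on the bench where it is.

Things in the scene. Friction and masses are not known exactly. Their poses are not given: they have to be found in the camera images.
- tablet: Small tablet computer, a slab 8 thick x 205 wide x 130 high mm, 0.33 kg, white, black screen on one broad face. At the start it stands upright on a long edge in the middle slot of the dock. Origin: middle of that lower edge, mid-thickness. z runs up the slab, y along its long edges, x through its thickness; the screen is on the -x face.
- tablet_top (a point): Middle of the tablet's upper long edge, 130 mm above its origin; free all round for taking the slab across its thickness from above.
- dock: Charging dock, fixed: black base 76 x 160 mm, 20 high, and four grey upright plates 120 mm wide, reaching 70 mm above the bench, forming three slots 12 mm wide along y; the tablet stands on the base, 20 mm above the bench, in the middle slot. Origin: centre of its underside; z up, front at -x.
- stand: Tablet stand of bent aluminium, fixed: base plate 4 mm thick, 150 wide, x from -22 to 82 mm. Front lip 14 high, inner face at x = -18.5. Two uprights 16 wide at y = -55 and 55 (below 35 mm a crossbar) rise from x = 12, leaning back 20 degrees, to 87 mm high; front faces at x = 42 there. Origin: at bench level under the ledge; z up, +x the way a tablet leans back: the screen must look to -x.
- ledge (a point): Middle of the stand's free ledge, on top of its base plate, 4 mm above the bench and 3 mm in front (-x) of the stand's origin. A tablet standing here with its lower edge leans on the uprights at about 20 to 31 degrees from vertical, depending on where between lip and uprights the edge is.
- handpiece: Straight laboratory handpiece, no cord: bare metal barrel 28 mm diameter, 116 long, tapered steel nose 44 long at one end, short socket (18 diameter, 6 long) at the other; 0.2 kg, give or take a fifth. Origin: on the axis, middle of the barrel; x along the axis towards the nose. At the start it lies level in the rest, axis 38 mm above the bench.
- nose (a point): Tip of the handpiece's nose, on the axis, 102 mm from the handpiece's origin.
- rest: White ceramic handpiece rest, fixed: base 134 x 58 mm, 9 high, with two trough-shaped saddles (floor 24 mm above the bench, cheeks 31 mm apart and up to 36 mm high, 49 wide outside) at 33 to 55 mm either side of its middle; the 66 mm between them is open for fingers. Origin: centre of its underside; x along the handpiece, z up.
- fixture: Service fixture, fixed: dark base plate 158 x 74 mm, 10 high, with two steel V-blocks in line, 24 long, 52 wide, tops at 47 mm, centred at x = -42 and 42 mm (60 open between them for fingers); 90 degree vees along x, 34 wide, 17 deep. End stop: plate 56 high, inner face at x = -69; the +x end is open. Origin: middle of the pair, at bench level; x along the vees to the open end, y left, z up.
- seat (a point): Where the middle of the barrel (the handpiece's origin) belongs when seated: 49.8 mm above the bench, over the middle line of the vees, 4 mm towards the open end from the fixture's origin (the socket is then 9 mm short of the end stop).
- vee_stop_left: The left half (+y side) of the V-block nearer the end stop, part of the fixture, with one ground, oiled 45 degree vee face 24 mm long (slippery, friction about 0.2). Origin: the middle of the line on that face where the seated barrel touches; axes as the fixture's.
- vee_stop_right: The right half (-y side) of the V-block nearer the end stop, part of the fixture, with one ground, oiled 45 degree vee face 24 mm long (slippery, friction about 0.2). Origin: the middle of the line on that face where the seated barrel touches; axes as the fixture's.
- vee_open_left: The left half (+y side) of the V-block nearer the open end, part of the fixture, with one ground, oiled 45 degree vee face 24 mm long (slippery, friction about 0.2). Origin: the middle of the line on that face where the seated barrel touches; axes as the fixture's.
- vee_open_right: The right half (-y side) of the V-block nearer the open end, part of the fixture, with one ground, oiled 45 degree vee face 24 mm long (slippery, friction about 0.2). Origin: the middle of the line on that face where the seated barrel touches; axes as the fixture's.
- cast_a: Bystander: loose dental cast, white base and stone-coloured teeth, 59 x 62 x 30 mm, nearer the robot. Origin: its underside.
- cast_b: Bystander: loose dental cast like the other one, 34 mm high, farther from the robot. Origin: its underside.
- bur_block: Bystander: loose green block of burs, 60 x 75 mm, 51 high with the burs. Origin: centre of its underside.
- paste_jar: Bystander: loose white jar, 46 mm diameter, 46 high. Origin: centre of its underside.
- mixing_cup: Bystander: loose black rubber mixing cup, 60 mm diameter, 38 high. Origin: centre of its underside.
- probe: Bystander: thin metal double-ended probe lying on the bench, 8 mm thick, 170 long. Origin: under its middle.
- wax_knife: Bystander: small wax knife with a wooden handle lying on the bench, 163 mm long. Origin: under the middle of it.
Not all that is in view belongs to the job. Of the things that look like the tablet, the smaller one is meant. There is more than one size of the handpiece; the one meant has the size given above.

How it is judged:
By the outcome, as a careful person would: the job done as asked, in the order asked, and still so for the second after the job is handed in, while the arm keeps its last pose, push and grip.
It also fails if it takes over 54 s, if anything falls off the work surface, if the arm or the gripper's body presses on something with over 40 N, if the wrist force passes 120 N, or if a joint passes its speed limit or range.

ROBOT

A 6-joint arm with a two-finger parallel gripper is mounted at the origin on the work surface. World frame = base frame: x ahead of the robot, y to its left, z up, the work surface at z = 0. Lengths are in mm, angles in degrees, forces in N, time in s.
With the tool pointing down it reaches from about 375 to 825 mm from the base axis. Payload 5.5 kg.
Tool frame: the origin (TCP) lies midway between the tips of the shut fingers; the grasp point (between the pads) lies behind it (robot.grasp_offset is the y of the grasp point in the tool frame, in mm); y points along the fingers, x is the direction in which the jaws open and shut, and the axes are right-handed (so a half turn about y gives the same grasp; the last joint's range is limited). The gripper opens to 85 mm and grips with 20 to 120 N. Pads are 22 mm wide; open, the fingers measure 114 mm over their backs; the gripper's body (76 mm by 85 mm) begins 54 mm behind the grasp point. The pads swing forward as they close: fully open they stand 13 mm farther back than shut.
Start: joints at [-75.573, 17.962, -2.699, 69.339, 0, 90], TCP at [149.485, -581.076, 231.299] pointing down, gripper open.
Joint ranges: [-152.73, 152.73], [-39.44, 99.34], [-58.76, 71.6], [-118.89, 123.64], [-81.53, 83.1], [-180, 180]. Speed limits (degrees/s): [136.94, 136.94, 172.46, 180, 180, 180].

INTERFACE

Orientations are given as [roll, pitch, yaw] about the fixed x, y, z axes, in that order (R = Rz(yaw) Ry(pitch) Rx(roll)).
In Python, from workcell import telemetry, viewer, job_done, nets, robot gives the robot as it stands. The module is installed in compiled form; this text tells all that it offers.
- The arm moves only by the tool apply_moves, never from a script. Its argument "targets" is text: rows parted by semicolons, each of 7 numbers parted by spaces: the shift along the tool's x, y, z in cm, then the turn, a rotation vector about the tool's x, y, z in rad, then the finger opening in cm, from 0 to 8.54. A call has 1 to 10 rows; each row shifts and turns the pose as measured when the row begins, along the tool's axes as they then stand; what a row does not reach is not made up. A row lasts 1/12 s, in which the tool goes at most 41.7 mm and 7.16 degrees, less where a joint would pass 70% of its speed; a pose out of reach is approached as far as the arm can. A call with a gripper value outside its range is refused whole. The fingers move at their own pace and stop on an object; "squeeze" is the grip in N (left out, the last holds). Time passes only in rows, so rows that do not move let the fingers close. It gives the time, the measured TCP pose, the force and the opening at its end, in the units of the state.
- telemetry.get_obs(): the state, without advancing time (a new reading comes with each control period).
- viewer.read_camera(name): name is "scene" or "top" or "wrist"; returns a dict with "frame" (384x512x3 uint8, red, green, blue), "fx", "fy", "cx", "cy" (pixels), "k1" (the pictures are not rectified: a ray, as slopes to the right and down, at radius r is drawn at 1 + k1 r^2 times it, then the intrinsics apply), "world_to_cam" (4x4, takes a point from world to camera coordinates). Camera axes: x right, y down, z forward; pixel columns grow to the right and rows downward; lengths in mm; the calibration is good to about 2 mm. A picture is of the moment at which its call begins. There is no depth.
- job_done(): hands the job in, once; it reports no verdict.
Trained networks look in a picture, given as the dict that the camera call returned (one of the last four; its "shot" number tells which), for a name from the list of things; names that differ only in an ending like _2 or _b are one class to them, and where a whole thing is asked for, a point or a joint stands for the part that bears it (a point fixed in the world has none). Each returns a list of dicts, best first, with "confidence" (0 to 1); they miss things now and then, are a little off and sometimes report something else, mostly with a low value. They report only what shows in the picture. A call takes as long as a camera call. They do not tell look-alikes from the thing itself.
- nets.outline_of(picture, thing): "region" (384x512 bool, what is visible of it) and "centre" ([column, row] in pixels, amid what is visible of it).
The state is a dict: "time_s": time; "joint_positions": joint angles; "qd": joint speeds; "joint_efforts": joint torques, N m; "tcp_pos": TCP position; "tool_rot": TCP orientation; "wrist_force": force on the tool from outside, world axes, zero at the start; "wrist_torque": the same for the moment, N m; "opening": finger opening in mm.
Only numpy, scipy, OpenCV 4.12 (cv2) and the standard library are available. Lean on these libraries where they do the work, as an engineer would, in place of code of your own. Each camera call takes 0.05 s, during which the arm holds its last target.

## Working session

There is one attempt and no reset: what is moved stays moved. The work goes in short steps, Python scripts to look and compute and a tool call to move; the robot and the scene stay as the last step left them, time stands still between calls to the robot, and variables do not carry over. Pictures are saved under pics/ and viewed, and the job is handed in when it is done.

Besides the shell and the picture viewer there is one more tool, called after "Emit:" in YAML: its name, and indented under it one key for each argument. apply_moves: Moves the arm, as the interface text tells. Its arguments: {"type":"object","properties":{"targets":{"type":"string"},"squeeze":{"type":"number"}},"required":["targets"]}

```bash
ls; mkdir -p pics
python3 - <<'E'
from workcell import telemetry, viewer, nets, robot
import cv2, pickle
print(telemetry.get_obs()); print([a for a in dir(robot) if a[0]!='_'], robot.grasp_offset)
for n in ["scene","top","wrist"]:
    p=viewer.read_camera(n); pickle.dump(p,open(f"{n}0.pkl","wb"))
    cv2.imwrite(f"pics/{n}0.png",p["frame"][:,:,::-1])
    print(n,{k:v for k,v in p.items() if k!="frame"})
E
```

```text
pics
{'time_s': 0.0, 'joint_positions': array([-7.55739678e+01,  1.80034102e+01, -2.75476690e+00,  6.93388202e+01,
       -1.16979178e-04,  9.00004782e+01]), 'qd': array([ 0.02004975, -0.04625736,  0.00310137,  0.13662988, -0.04539734,
        0.00570749]), 'joint_efforts': array([-6.71582911e-04, -5.39591539e+01,  3.39746833e+01,  1.91564905e-02,
       -1.03611858e-04,  8.78883611e-06]), 'tcp_pos': array([ 149.33399854, -580.52511327,  230.43860268]), 'tool_rot': array([-90.00011779,   0.09699736, -75.57444605]), 'wrist_force': array([ 0.30879667, -0.92054627,  0.48450001]), 'wrist_torque': array([-0.03253863,  0.01367082, -0.03753276]), 'opening': 85.24240783126089}
['MotionError', 'grasp_offset'] -18.700000000000003
scene {'fx': 388.74229812906134, 'fy': 388.74229812906134, 'cx': 258.4912419075966, 'cy': 188.16777840949837, 'k1': -0.12482028417812982, 'world_to_cam': array([[ 8.13179204e-01,  5.81568533e-01, -2.27513267e-02,
        -4.12607365e+02],
       [ 3.28924947e-01, -4.91466462e-01, -8.06392644e-01,
        -2.85125425e+01],
       [-4.80154101e-01,  6.48258249e-01, -5.9
[... 446 characters left out ...]
86195e+02],
       [ 1.89001100e-01, -8.21056225e-03, -9.81942550e-01,
         1.14364949e+03],
       [ 0.00000000e+00,  0.00000000e+00,  0.00000000e+00,
         1.00000000e+00]]), 'shot': 2}
wrist {'fx': 320.44676284404534, 'fy': 320.44676284404534, 'cx': 259.2585517403624, 'cy': 188.1477773127477, 'k1': -0.02724459562579402, 'world_to_cam': array([[ 2.48225426e-01, -9.68702011e-01, -7.42295480e-04,
        -5.99249038e+02],
       [-9.15694521e-01, -2.34892370e-01,  3.26081460e-01,
        -4.22453401e+01],
       [-3.16050126e-01, -8.02619935e-02, -9.45341383e-01,
         3.79012337e+02],
       [ 0.00000000e+00,  0.00000000e+00,  0.00000000e+00,
         1.00000000e+00]]), 'shot': 3}
```

View pics/scene0.png

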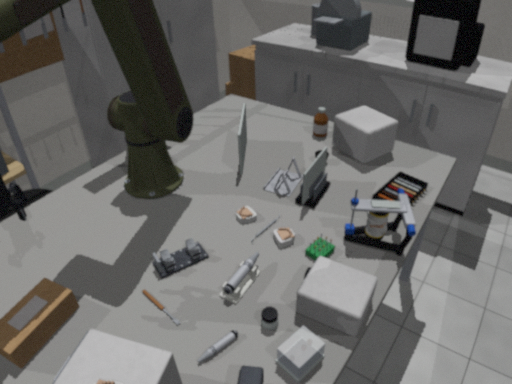

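View pics/top0.png

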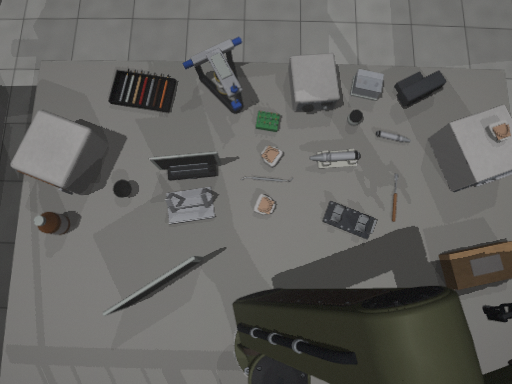

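View pics/wrist0.png

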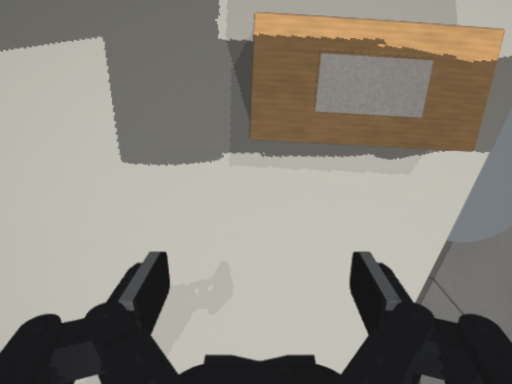

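```bash
cat > h.py <<'E'
import numpy as np, cv2, pickle
from scipy.spatial.transform import Rotation as Rn
from workcell import telemetry, viewer, nets, robot
def shot(cam,name=None,big=None):
    p=viewer.read_camera(cam)
    if name:
        pickle.dump(p,open(name+".pkl","wb")); cv2.imwrite(f"pics/{name}.png",p["frame"][:,:,::-1])
    return p
def proj(p,P):
    P=np.atleast_2d(np.asarray(P,float)); M=p["world_to_cam"]; c=P@M[:3,:3].T+M[:3,3]
    s=c[:,:2]/c[:,2:]; r2=(s**2).sum(1,keepdims=True); s=s*(1+p["k1"]*r2)
    return s*[p["fx"],p["fy"]]+[p["cx"],p["cy"]]
def ray(p,uv):
    d=(np.atleast_2d(np.asarray(uv,float))-[p["cx"],p["cy"]])/[p["fx"],p["fy"]]
    s=d.copy()
    for _ in range(20): s=d/(1+p["k1"]*(s**2).sum(1,keepdims=True))
    M=p["world_to_cam"]; R=M[:3,:3]; o=-R.T@M[:3,3]
    v=np.c_[s,np.ones(len(s))]@R
    return o,v
def unproj(p,uv,z):
    o,v=ray(p,uv); t=(z-o[2])/v[:,2]; return o+v*t[:,None]
def obs(): return telemetry.get_obs()
def pose(o=None):
    o=o or obs(); return np.array(o["tcp_pos"]),Rn.from_euler('xyz',o["tool_rot"],degrees=True)
def crop(p,name,u0,v0,u1,v1,scale,pts=None):
    im=p["frame"][v0:v1,u0:u1,::-1]; im=cv2.resize(im,None,fx=scale,fy=scale,interpolation=cv2.INTER_CUBIC)
    if pts is not None:
        for q in pts: cv2.circle(im,tuple(int(round((a-b+.5)*scale)) for a,b in zip(q,(u0,v0))),2,(0,0,255),-1)
    cv2.imwrite(f"pics/{name}.png",im)
E
python3 - <<'E'
from h import *
H=dict(tablet=85,dock=40,stand=30,handpiece=45,rest=20,fixture=25,cast_a=15,cast_b=17,bur_block=20,paste_jar=23,mixing_cup=19,probe=4,wax_knife=5)
for c in ["top","scene"]:
    p=shot(c)
    for n,z in H.items():
        for r in nets.outline_of(p,n): print(c,n,round(r["confidence"],2),np.round(r["centre"]),r["region"].sum(),unproj(p,r["centre"],z)[0].round())
p=pickle.load(open("top0.pkl","rb")); crop(p,"t_a",100,120,260,240,5); crop(p,"t_b",280,120,420,250,5)
E
```

```text
top tablet 0.78 [186. 164.] 765 [553. 278.  85.]
top tablet 0.75 [156. 286.] 996 [177. 346.  85.]
top dock 0.63 [193. 170.] 674 [544. 261.  40.]
top stand 0.66 [189. 206.] 1487 [425. 270.  30.]
top handpiece 0.7 [396. 139.] 158 [ 661. -405.   45.]
top handpiece 0.59 [334. 156.] 404 [ 595. -197.   45.]
top rest 0.9 [334. 165.] 240 [ 572. -201.   20.]
top fixture 0.85 [347. 223.] 1163 [ 380. -237.   25.]
top cast_a 0.7 [262. 205.] 334 [437.  37.  15.]
top cast_a 0.65 [270. 157.] 283 [598.  12.  15.]
top cast_b 0.7 [262. 205.] 334 [437.  37.  17.]
top cast_b 0.65 [270. 157.] 283 [598.  12.  17.]
top bur_block 0.62 [266. 122.] 412 [718.  27.  20.]
top paste_jar 0.62 [188. 208.] 1460 [422. 276.  23.]
top paste_jar 0.52 [353. 118.] 168 [ 739. -271.   23.]
top wax_knife 0.72 [354. 116.] 179 [ 754. -279.    5.]
top wax_knife 0.7 [394. 208.] 198 [ 435. -402.    5.]
scene tablet 0.96 [313. 172.] 582 [548. 284.  85.]
scene tablet 0.78 [244. 137.] 496 [181. 357.  85.]
scene tablet 0.55 [179. 258.] 1159 [ 449. -295.   85.]
scene dock 0.62 [318. 192.] 645 [592. 248.  40.]
scene stand 0.9 [284. 183
[... 385 characters left out ...]
37.   25.]
scene fixture 0.17 [188. 243.] 76 [ 378. -196.   25.]
scene cast_a 0.87 [283. 237.] 320 [602.   4.  15.]
scene cast_a 0.52 [243. 213.] 270 [424.  27.  15.]
scene cast_b 0.87 [283. 237.] 320 [603.   2.  17.]
scene cast_b 0.52 [243. 213.] 270 [426.  25.  17.]
scene bur_block 0.79 [316. 246.] 418 [709.  24.  20.]
scene bur_block 0.66 [284. 183.] 809 [448. 249.  20.]
scene paste_jar 0.81 [269. 320.] 337 [ 743. -283.   23.]
scene paste_jar 0.19 [318. 248.] 442 [720.  15.  23.]
scene mixing_cup 0.55 [283. 184.] 704 [448. 244.  19.]
scene probe 0.66 [269. 226.] 41 [526.  32.   4.]
scene probe 0.24 [171. 263.] 83 [ 377. -275.    4.]
scene wax_knife 0.51 [160. 305.] 215 [ 464. -403.    5.]
```

View pics/t_a.png

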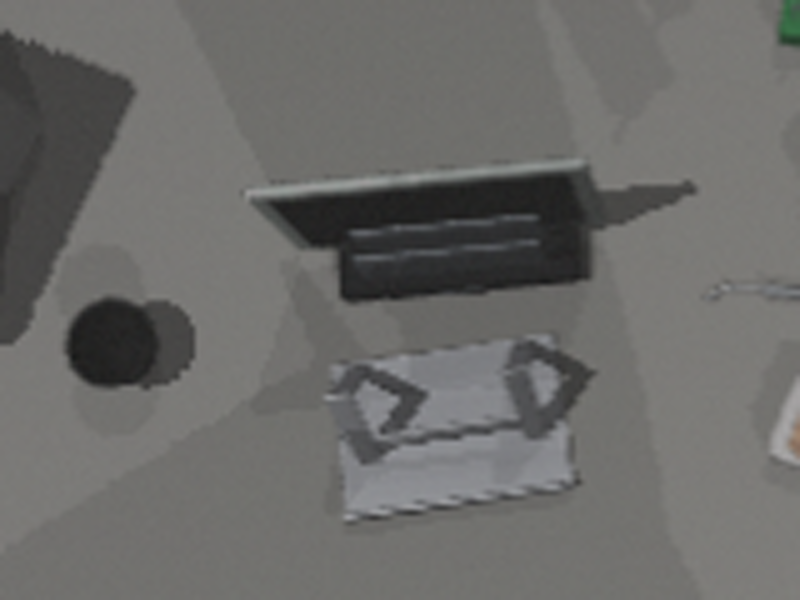

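View pics/t_b.png

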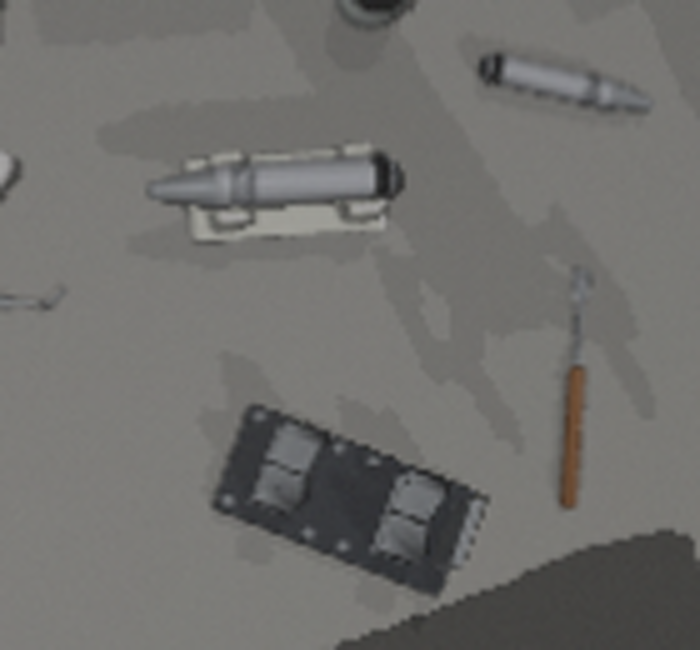

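Run:
```python
from h import *
p=pickle.load(open("top0.pkl","rb"))
def c(u,v,o): return (u/5+o[0]-.5,v/5+o[1]-.5)
a=(100,120); b=(280,120)
def show(n,L,z,o):
    P=unproj(p,[c(*q,o) for q in L],z); print(n,P.round(1).tolist(), 'len',np.linalg.norm(P[0]-P[1]).round(1),'ang',np.degrees(np.arctan2(*(P[1]-P[0])[[1,0]])).round(1)); return P
show('tabtop',[(247,192),(585,162)],150,a)
show('dock front bottom',[(343,300),(590,278)],10,a)
show('plate tops front',[(355,258),(540,240)],70,a)
show('stand lip',[(346,521),(577,486)],14,a)
show('stand back',[(332,368),(555,335)],4,a)
show('fixture base BL,BR,TR,TL',[(213,507),(440,596),(490,495),(250,404)],10,b)
show('hp axis sock nose',[(404,178),(148,188)],45,b)
show('rest base front',[(193,242),(386,228)],9,b)
o,R=pose(); cw=-p["world_to_cam"][:3,:3].T@p["world_to_cam"][:3,3]
w=pickle.load(open("wrist0.pkl","rb"))["world_to_cam"]; C=-w[:3,:3].T@w[:3,3]
print('cam in tool',R.inv().apply(C-o), 'axes in tool', (R.inv().as_matrix()@w[:3,:3].T).round(3))
```

```text
tabtop [[550.9, 375.6, 150.0], [572.5, 175.7, 150.0]] len 201.1 ang -83.8
dock front bottom [[516.6, 348.3, 10.0], [534.3, 185.1, 10.0]] len 164.2 ang -83.8
plate tops front [[530.9, 327.9, 70.0], [544.5, 211.2, 70.0]] len 117.4 ang -83.3
stand lip [[369.8, 336.7, 14.0], [395.0, 188.2, 14.0]] len 150.6 ang -80.3
stand back [[471.8, 354.3, 4.0], [496.5, 207.5, 4.0]] len 148.8 ang -80.5
fixture base BL,BR,TR,TL [[387.2, -160.3, 10.0], [331.4, -307.3, 10.0], [397.6, -343.0, 10.0], [455.5, -185.9, 10.0]] len 157.3 ang -110.8
hp axis sock nose [[601.6, -283.9, 45.0], [591.5, -115.0, 45.0]] len 169.1 ang 93.4
rest base front [[565.0, -150.1, 9.0], [577.1, -280.8, 9.0]] len 131.2 ang -84.7
cam in tool [  -0.39375873 -140.34020565   83.08976645] axes in tool [[ 1.    -0.001 -0.001]
 [ 0.001 -0.326  0.945]
 [-0.001 -0.945 -0.326]]
```

```bash
cat >> h.py <<'E'
def down(yaw,tilt=0):
    """tool y down, tool x at yaw (deg); then tilt (deg) about tool z"""
    x=np.array([np.cos(np.radians(yaw)),np.sin(np.radians(yaw)),0]); y=np.array([0,0,-1.]); z=np.cross(x,y)
    return Rn.from_matrix(np.c_[x,y,z])*Rn.from_rotvec([0,0,np.radians(tilt)])
from scipy.optimize import fsolve
def plan(P,R,n=None,op=8.54,v=38,start=None,dec=2):
    p0,R0=start or pose(); P=np.asarray(P,float)
    rv=(R0.inv()*R).as_rotvec(); L=np.linalg.norm(P-p0); ang=np.degrees(np.linalg.norm(rv))
    if n is None: n=int(max(np.ceil(L/v),np.ceil(ang/6.5),1))
    r=rv/n; A=sum(((R0*Rn.from_rotvec(r*i)).as_matrix() for i in range(n)))
    d=np.linalg.solve(A,P-p0)/10
    row=" ".join(f"{x:.{dec}f}" for x in d)+" "+" ".join(f"{x:.3f}" for x in r)+f" {op}"
    print("L",L.round(1),"ang",ang.round(1),"n",n,"step",np.linalg.norm(d)*10,"\n",row); return row
E
python3 - <<'E'
from h import *
plan([500,-200,250],down(-15))
E
```

```text
L 518.1 ang 60.6 n 14 step 38.77762605648767 
 -0.33 -0.13 3.86 0.000 -0.076 -0.000 8.54
```

Emit:
apply_moves:
  targets: "-0.33 -0.13 3.86 0 -0.076 0 8.54;-0.33 -0.13 3.86 0 -0.076 0 8.54;-0.33 -0.13 3.86 0 -0.076 0 8.54;-0.33 -0.13 3.86 0 -0.076 0 8.54;-0.33 -0.13 3.86 0 -0.076 0 8.54;-0.33 -0.13 3.86 0 -0.076 0 8.54;-0.33 -0.13 3.86 0 -0.076 0 8.54;-0.33 -0.13 3.86 0 -0.076 0 8.54;-0.33 -0.13 3.86 0 -0.076 0 8.54;-0.33 -0.13 3.86 0 -0.076 0 8.54"

```text
time_s: 2.38
tcp_pos: [449.1, -339.2, 242.9]
tool_rot: [-90.2, -0.1, -30.9]
wrist_force: [1.2, 0.2, 0.0]
opening: 85.6
```

Run:
```python
from h import *
plan([500,-200,250],down(-15))
```

```text
L 148.4 ang 15.9 n 4 step 37.21924204044741 
 -0.31 -0.19 3.70 0.001 -0.069 0.000 8.54
```

Emit:
apply_moves:
  targets: "-0.31 -0.19 3.7 0 -0.069 0 8.54;-0.31 -0.19 3.7 0 -0.069 0 8.54;-0.31 -0.19 3.7 0 -0.069 0 8.54;-0.31 -0.19 3.7 0 -0.069 0 8.54"

```text
time_s: 2.72
tcp_pos: [503.5, -193.0, 250.1]
tool_rot: [-90.2, -0.2, -14.2]
wrist_force: [-0.2, -0.1, 0.5]
opening: 85.7
```

Run:
```python
from h import *
p=shot("wrist","w1"); print(pose()[0], obs()["tool_rot"], np.abs(obs()["qd"]).max())
```

```text
[ 504.86206993 -186.67334979  250.54363387] [-89.94757015  -0.20187007 -13.71533197] 4.781602651289256
```

View pics/w1.png

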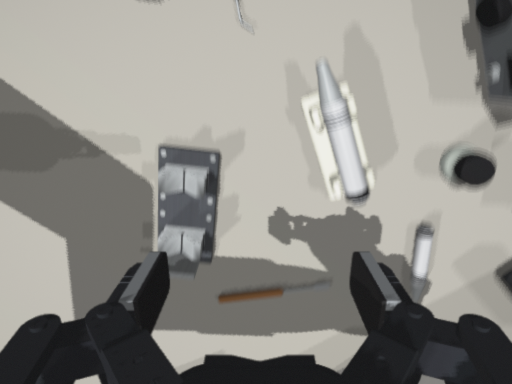

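Run:
```python
from h import *
p=shot("wrist","w2"); print(pose()[0], obs()["tool_rot"], np.abs(obs()["qd"]).max())
crop(p,"w2a",140,130,240,280,4); crop(p,"w2b",280,40,400,220,3.3)
```

```text
[ 504.07836458 -190.04131612  250.44567948] [-90.14181799  -0.1963125  -13.97135165] 4.466428624895907
```

View pics/w2a.png

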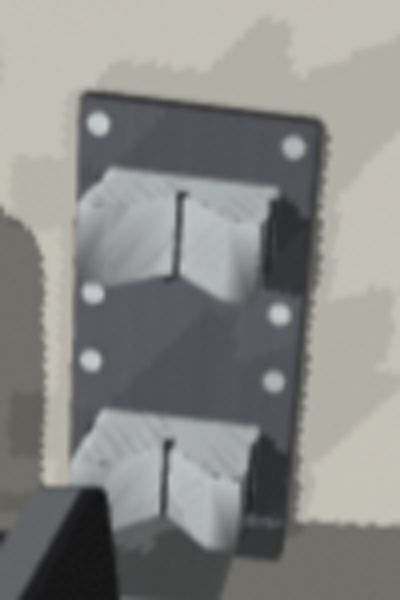

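View pics/w2b.png

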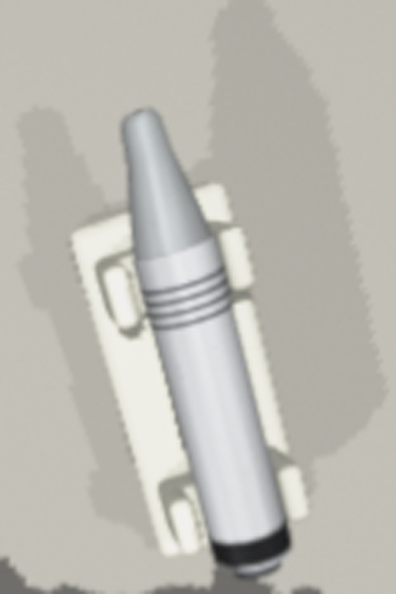

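Run:
```python
from h import *
p=pickle.load(open("w2.pkl","rb"))
def c(L,o,s): return np.array([(u/s+o[0]-.5,v/s+o[1]-.5) for u,v in L])
F=c([(80,95),(325,122),(280,560)],(140,130),4); P=unproj(p,F,10); print('base',P.round(1), np.linalg.norm(np.diff(P,axis=0),axis=1), [np.degrees(np.arctan2(d[1],d[0])) for d in np.diff(P,axis=0)])
V=c([(181,193),(171,281),(169,438),(163,518)],(140,130),4)
for z in (30,): 
    P=unproj(p,V,z); print('vee',P.round(1)); d=P[0]-P[3]; print(np.degrees(np.arctan2(d[1],d[0])),np.linalg.norm(np.diff(P,axis=0),axis=1)); print('mid',P.mean(0))
B=c([(212,545),(290,530),(138,262),(213,240),(143,112)],(280,40),3.3); 
P=unproj(p,B,38); r=(P[0]+P[1])/2; f=(P[2]+P[3])/2; d=f-r; print('rear',r,'front',f,'len',np.linalg.norm(d),'yaw',np.degrees(np.arctan2(d[1],d[0])),'dia',np.linalg.norm(P[0]-P[1]),'tip',P[4])
d/=np.linalg.norm(d); print('tip-rear', (P[4]-r)@d, 'lateral', np.cross(d,P[4]-r)[2])
for z,q in ((9,[(72,228),(165,555)]),): print('rest base left', unproj(p,c(q,(280,40),3.3),z))
```

```text
base [[ 386.2 -160.6   10. ]
 [ 456.3 -186.6   10. ]
 [ 398.2 -332.4   10. ]] [ 74.74727589 156.9406902 ] [np.float64(-20.36357524690417), np.float64(-111.73402170521787)]
vee [[ 412.6 -192.9   30. ]
 [ 400.9 -218.7   30. ]
 [ 383.6 -269.2   30. ]
 [ 372.5 -296.3   30. ]]
68.8195149021152 [28.3041076  53.3970909  29.34988081]
mid [ 392.37591581 -244.24892738   30.        ]
rear [ 602.55863383 -268.67682229   38.        ] front [ 592.86839075 -161.90784317   38.        ] len 107.20781553769808 yaw 95.18589827195524 dia 28.322328468127857 tip [ 590.18778769 -116.67681463   38.        ]
tip-rear 152.4959917128216 lateral -1.4186877062493526
rest base left [[ 564.29306676 -149.98212008    9.        ]
 [ 575.13112505 -281.27334892    9.        ]]
```

Run:
```python
from h import *
plan([490,255,280],down(8))
```

```text
L 446.2 ang 22.0 n 12 step 37.41298338246089 
 -0.37 -0.25 3.71 0.000 -0.032 0.000 8.54
```

Emit:
apply_moves:
  targets: "-0.37 -0.25 3.71 0 -0.032 0 8.54;-0.37 -0.25 3.71 0 -0.032 0 8.54;-0.37 -0.25 3.71 0 -0.032 0 8.54;-0.37 -0.25 3.71 0 -0.032 0 8.54;-0.37 -0.25 3.71 0 -0.032 0 8.54;-0.37 -0.25 3.71 0 -0.032 0 8.54;-0.37 -0.25 3.71 0 -0.032 0 8.54;-0.37 -0.25 3.71 0 -0.032 0 8.54;-0.37 -0.25 3.71 0 -0.032 0 8.54;-0.37 -0.25 3.71 0 -0.032 0 8.54"

```text
time_s: 3.65
tcp_pos: [506.8, 184.9, 273.8]
tool_rot: [-90.6, -0.3, 4.0]
wrist_force: [1.4, 0.6, -0.7]
opening: 85.4
```

Emit:
apply_moves:
  targets: "-0.37 -0.25 3.71 0 -0.032 0 8.54;-0.37 -0.25 3.71 0 -0.032 0 8.54;0 0 0 0 0 0 8.54"

```text
time_s: 3.9
tcp_pos: [492.3, 265.8, 278.6]
tool_rot: [-90.5, -0.4, 8.0]
wrist_force: [-0.3, -0.0, 1.0]
opening: 85.7
```

Run:
```python
from h import *
p=shot("wrist","w3"); print(pose()[0], obs()["tool_rot"], np.abs(obs()["qd"]).max())
```

```text
[492.83750861 263.21498998 278.40786005] [-90.60140436  -0.40946564   7.92818395] 3.5690242894031012
```

View pics/w3.png

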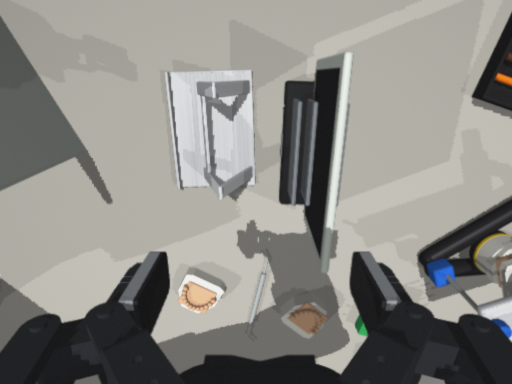

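Run:
```python
from h import *
p=pickle.load(open("w3.pkl","rb"))
crop(p,"w3a",155,60,265,210,4); crop(p,"w3b",270,45,370,285,2.5)
```

```text
(no output)
```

View pics/w3a.png

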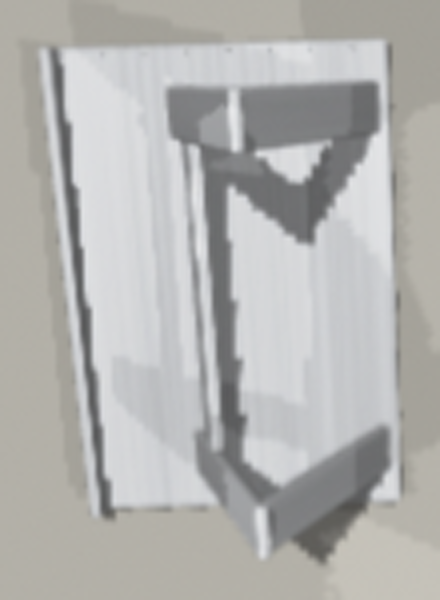

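View pics/w3b.png

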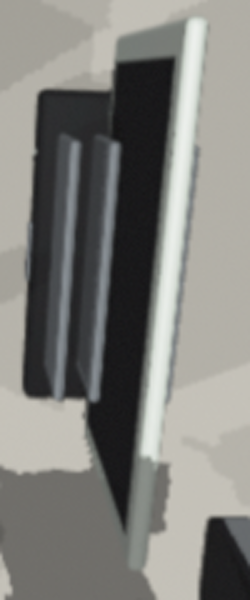

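```bash
cat >> h.py <<'E'
def cc(L,o,s): return np.array([(u/s+o[0]-.5,v/s+o[1]-.5) for u,v in L])
from scipy.optimize import least_squares
def tf(q,M):
    a=np.radians(q[2]); c,s=np.cos(a),np.sin(a); M=np.asarray(M,float)
    return np.c_[q[0]+c*M[:,0]-s*M[:,1], q[1]+s*M[:,0]+c*M[:,1], M[:,2]]
def fit(p,M,uv,q0):
    r=least_squares(lambda q:(proj(p,tf(q,M))-uv).ravel(),q0); print('fit',r.x.round(2),'res',r.fun.reshape(-1,2).round(1).tolist()); return r.x
E
python3 - <<'E'
from h import *
p=pickle.load(open("w3.pkl","rb"))
uv=cc([(41,48),(96,517),(388,42),(400,500)],(155,60),4)
M=[(-22,75,14),(-22,-75,14),(82,75,4),(82,-75,4)]
q=fit(p,M,uv,[404,266,9.6])
m=[(42,63,87),(42,47,87),(42,-47,87),(42,-63,87)]
print(((proj(p,tf(q,m))-[155,60]+.5)*4).round())
uv2=np.r_[uv,cc([(233,92),(236,147),(258,506),(262,556)],(155,60),4)]
q2=fit(p,M+m,uv2,q)
t=cc([(201,16),(136,572)],(270,45),2.5); 
qt=fit(p,[(0,102.5,130+20),(0,-102.5,150)],t,[560,275,6])
d=cc([(40,92),(26,395)],(270,45),2.5); print('dock base front corners',unproj(p,d,20)); print('expect', tf(qt,[(-38,80,20),(-38,-80,20)]))
E
```

```text
fit [402.6  268.5    9.25] res [[-0.2, -0.3], [-0.8, 0.9], [0.4, -1.0], [0.6, 0.9]]
[[224.  88.]
 [228. 155.]
 [252. 509.]
 [256. 563.]]
fit [403.65 269.2    9.18] res [[0.8, -0.8], [-0.1, 0.5], [1.4, -1.4], [1.4, 0.6], [-1.1, -1.6], [-0.8, 1.4], [-0.4, 0.4], [-0.5, 1.4]]
fit [558.6  276.33   6.12] res [[0.0, -0.8], [-0.0, 1.3]]
dock base front corners [[512.99789551 347.4037337   20.        ]
 [531.16005111 193.5870292   20.        ]]
expect [[512.29209262 351.81811737  20.        ]
 [529.35007924 192.73001255  20.        ]]
```

Run:
```python
from h import *
plan([558.6,276.3,190],down(6.1))
```

```text
L 111.0 ang 2.0 n 3 step 36.986498689303254 
 2.22 2.96 0.17 0.003 0.011 0.002 8.54
```

Emit:
apply_moves:
  targets: "2.22 2.96 0.17 0.003 0.011 0.002 8.54;2.22 2.96 0.17 0.003 0.011 0.002 8.54;2.22 2.96 0.17 0.003 0.011 0.002 8.54;0 0 0 0 0 0 8.54"

```text
time_s: 4.28
tcp_pos: [563.9, 273.7, 190.2]
tool_rot: [-90.1, -0.5, 5.8]
wrist_force: [-1.0, 0.3, 0.5]
opening: 85.1
```

Run:
```python
from h import *
p=shot("wrist","w4"); print(obs()["tcp_pos"],obs()["tool_rot"])
plan([558.6,276.3,108],down(6.1))
```

```text
[563.16882964 273.5287948  192.85553833] [-90.04477486  -0.51391606   5.80495318]
L 85.0 ang 0.6 n 3 step 28.34129544061138 
 -0.16 2.83 0.11 0.000 -0.002 0.003 8.54
```

View pics/w4.png

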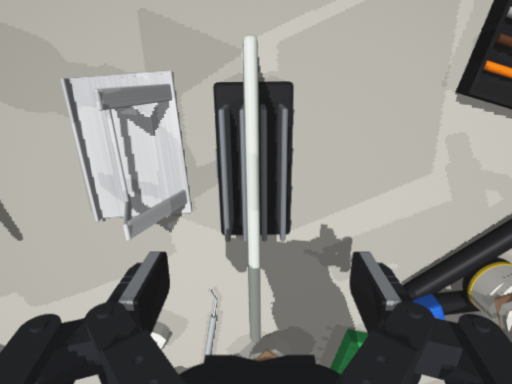

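Run:
```python
from h import *
p=pickle.load(open("w4.pkl","rb"))
P=unproj(p,[(251,41),(255,264)],150); print(P, np.degrees(np.arctan2(*(P[0]-P[1])[[1,0]]))-90)
P2=P[0]+(P[1]-P[0])*0.5; a=np.radians(6.1)
print('tablet x offset from TCP along jaw at TCP y', (P[0]-obs()["tcp_pos"])@[np.cos(a),np.sin(a),0],(P[1]-obs()["tcp_pos"])@[np.cos(a),np.sin(a),0])
```

```text
[[548.69397649 374.8223383  150.        ]
 [563.52397295 242.41447323 150.        ]] 6.390630178435771
tablet x offset from TCP along jaw at TCP y -3.6290313933677063 -2.9532020197742987
```

Emit:
apply_moves:
  targets: "-0.12 2.83 0.06 0 -0.002 0.003 8.54;-0.12 2.83 0.06 0 -0.002 0.003 8.54;-0.1 2.83 0.06 0 -0.002 0.003 8.54;0 0 0 0 0 0 4;0 0 0 0 0 0 0;0 0 0 0 0 0 0;0 0 0 0 0 0 0;0 0 0 0 0 0 0"
  squeeze: 60

```text
time_s: 5.0
tcp_pos: [565.6, 268.1, 118.4]
tool_rot: [-89.9, -0.6, 5.5]
wrist_force: [-0.2, -0.3, 1.0]
opening: 25.8
```

Run:
```python
from h import *
o=obs();print(o["tcp_pos"],o["qd"].round(1),o["opening"]); plan([559.3,274,110],down(6.3))
```

```text
[565.63813183 268.12449781 118.39471748] [-0.3 -1.5  1.5  0.8  0.  -0.2] 25.789324778885216
L 12.0 ang 1.0 n 1 step 12.048432370700032 
 -0.58 0.83 0.64 -0.001 -0.014 0.011 8.54
```

Emit:
apply_moves:
  targets: "-0.55 0.8 0.6 0 -0.014 0.011 3;0 0 0 0 0 0 3"

```text
time_s: 5.17
tcp_pos: [561.2, 274.7, 113.4]
tool_rot: [-89.8, -0.3, 6.4]
wrist_force: [-0.8, -0.5, -0.8]
opening: 30.1
```

Run:
```python
from h import *
p=shot("wrist","w5");o=obs();print(o["tcp_pos"],o["qd"].round(1),o["opening"],o["wrist_force"]); plan([559.3,274,110],down(6.3))
```

```text
[562.31302811 274.60884485 114.37680569] [-0.2 -0.1  0.5 -0.4 -0.5  0. ] 29.92686772951361 [ 0.19588322 -0.18668423  0.32793033]
L 5.3 ang 0.4 n 1 step 5.348407102252287 
 -0.31 0.44 -0.03 -0.003 0.000 0.007 8.54
```

View pics/w5.png

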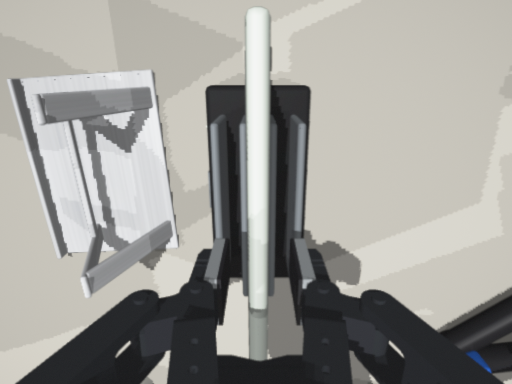

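Emit:
apply_moves:
  targets: "-0.12 0.5 0 0 0 0 3;0 0 0 0 0 0 0;0 0 0 0 0 0 0;0 0 0 0 0 0 0;0 0 0 0 0 0 0;0 0 0 0 0 0 0"
  squeeze: 60

```text
time_s: 5.72
tcp_pos: [561.1, 275.4, 109.9]
tool_rot: [-89.8, -0.4, 6.4]
wrist_force: [-0.7, 1.2, 1.9]
opening: 7.1
```

Run:
```python
from h import *
p=shot("wrist","w6");o=obs();print(o["tcp_pos"],o["tool_rot"],o["qd"].round(1),o["opening"],o["wrist_force"])
```

```text
[561.06687346 275.35940852 109.83315742] [-89.81884836  -0.43138522   6.38647104] [-0.  -0.1  0.1  0.  -0.   0. ] 7.268632980416741 [-0.05916181  0.88107821  0.04970921]
```

View pics/w6.png

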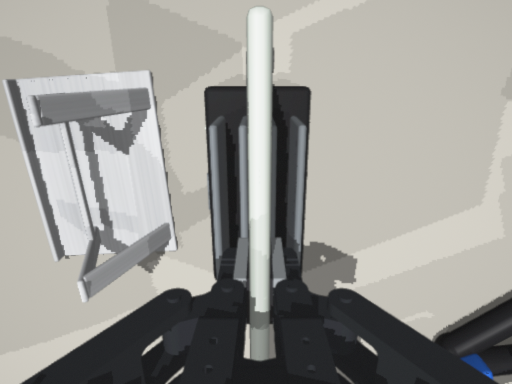

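Run:
```python
from h import *
p=pickle.load(open("w6.pkl","rb"))
crop(p,"w6a",0,60,190,310,3)
```

```text
(no output)
```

View pics/w6a.png

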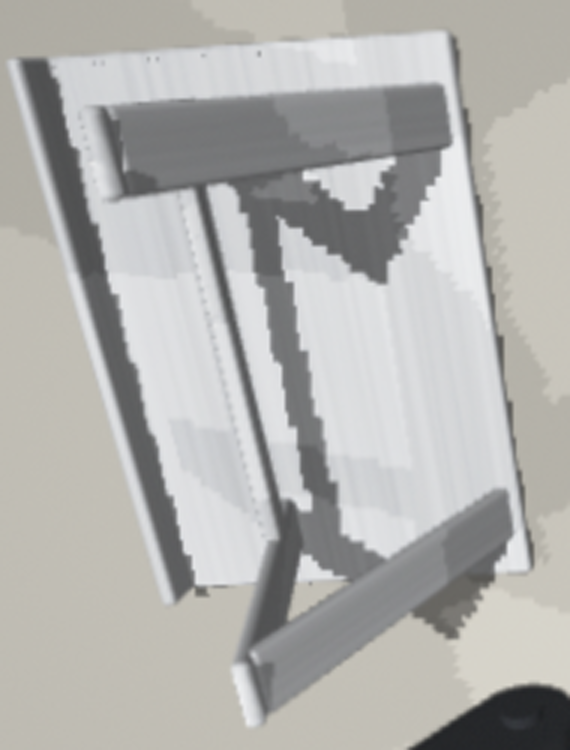

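Run:
```python
from h import *
p=pickle.load(open("w6.pkl","rb"))
uv=cc([(11,62),(167,604),(452,35),(528,572)],(0,60),3)
M=[(-22,75,14),(-22,-75,14),(82,75,4),(82,-75,4)]
q=fit(p,M,uv,[404,266,9.6])
m=[(42,63,87),(42,47,87),(42,-47,87),(42,-63,87)]
uv2=cc([(86,108),(107,198),(233,664),(248,725)],(0,60),3)
print((proj(p,tf(q,m))-uv2).round(1).tolist()); fit(p,m,uv2,q); fit(p,M+m,np.r_[uv,uv2],q)
plan([561,275.4,215],down(6.4),op=0,v=36)
```

```text
fit [403.14 269.04   8.98] res [[-1.1, -1.4], [-0.9, 2.0], [0.5, -1.0], [1.6, 1.9]]
[[-4.9, 1.0], [-3.5, 3.1], [-3.1, 3.1], [-1.9, 4.4]]
fit [405.1  271.05   8.62] res [[-0.5, -2.3], [0.6, 0.1], [-0.5, 1.0], [0.4, 2.4]]
fit [404.46 270.23   8.87] res [[0.7, -3.1], [0.3, 0.9], [2.6, -2.3], [3.0, 1.0], [-2.3, -1.0], [-1.0, 1.2], [-1.2, 1.8], [-0.1, 3.1]]
L 105.2 ang 0.5 n 3 step 35.05571046904781 
 0.02 -3.51 0.01 -0.001 -0.000 0.003 0
```

Emit:
apply_moves:
  targets: "0 -2 0 0 0 0 0;0 -3.5 0 0 0 0 0;0 -3.5 0 0 0 0 0;0 -2 0 0 0 0 0;0 0 0 0 0 0 0"

```text
time_s: 6.18
tcp_pos: [559.9, 273.2, 218.2]
tool_rot: [-90.1, -0.2, 6.3]
wrist_force: [0.2, -0.2, -2.4]
opening: 7.2
```

Run:
```python
from h import *
p=shot("wrist","w7");s=shot("scene","s7");o=obs();print(o["tcp_pos"],o["tool_rot"],o["qd"].round(1),o["opening"],o["wrist_force"],o["wrist_torque"])
im=np.hstack([p["frame"][60:,:400],s["frame"][60:,180:]]); cv2.imwrite("pics/c7.png",im[:,:,::-1])
```

```text
[558.38415219 272.54197056 214.14105686] [-90.17689986   0.09331354   6.33933252] [ 0.   1.4 -2.7 -0.6 -0.  -0. ] 7.3741933258684425 [ 1.11207464 -0.25728054 -3.84422348] [ 0.02297751 -0.01085116  0.03991545]
```

View pics/c7.png

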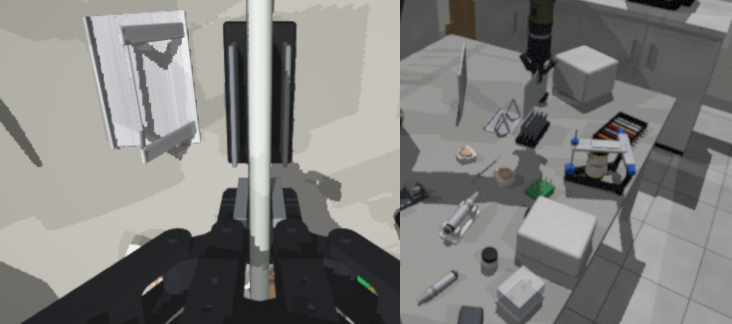

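```bash
cat >> h.py <<'E'
ST=[404.2,269.7,9.0]; 
def tabpose(ox,oz,th,oy=0,d=89.8):
    R=down(ST[2],th); O=tf(ST,[(ox,oy,oz)])[0]; return O-d*R.as_matrix()[:,1],R
E
python3 - <<'E'
from h import *
P,R=tabpose(-3,100,25); print(P); plan(P,R,op=0,v=30)
E
```

```text
[438.72081362 275.16755974 181.38643928]
L 124.1 ang 25.0 n 5 step 25.00677975519876 
 -2.23 1.07 0.36 -0.001 -0.009 0.087 0
```

Emit:
apply_moves:
  targets: "-2.2 1.05 0.36 0 -0.009 0.087 0;-2.2 1.05 0.36 0 -0.009 0.087 0;-2.2 1.05 0.36 0 -0.009 0.087 0;-2.2 1.05 0.36 0 -0.009 0.087 0;-2.2 1.05 0.36 0 -0.009 0.087 0;0 0 0 0 0 0 0;0 0 0 0 0 0 0"

```text
time_s: 6.87
tcp_pos: [430.5, 272.0, 167.8]
tool_rot: [-89.9, 26.9, 8.9]
wrist_force: [1.1, 1.0, -3.2]
opening: 7.4
```

Run:
```python
from h import *
o=obs();print(o["tcp_pos"],o["tool_rot"],o["qd"].round(1),o["joint_positions"].round(1),o["wrist_force"],o["wrist_torque"])
P,R=tabpose(-3,70,25); print(P); plan(P,R,op=0,v=30)
p=shot("wrist","w8");s=shot("scene","s8")
im=np.hstack([p["frame"][60:,:400],s["frame"][60:,180:]]); cv2.imwrite("pics/c8.png",im[:,:,::-1])
```

```text
[430.51068093 271.99318251 167.84175443] [-89.93463366  26.90914342   8.91803405] [ 0.3  3.3 -2.5  0.2  0.6 -0.3] [ 27.   32.7   4.8  87.8   8.1 106.2] [ 1.12676593  1.03702065 -3.2227152 ] [ 0.13073688 -0.86541437 -0.03345033]
[438.72081362 275.16755974 151.38643928]
L 18.7 ang 1.9 n 1 step 18.661734822195385 
 1.51 1.08 0.19 -0.002 -0.001 -0.033 0
```

View pics/c8.png

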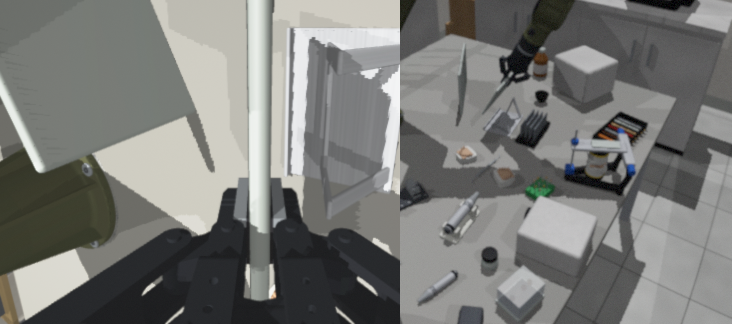

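Emit:
apply_moves:
  targets: "1.5 0.8 0.2 0 0 -0.03 0;0 0 0 0 0 0 0;0 0 0 0 0 0 0"

```text
time_s: 7.22
tcp_pos: [442.2, 275.6, 155.2]
tool_rot: [-89.9, 24.7, 8.9]
wrist_force: [0.0, 0.3, -2.1]
opening: 7.5
```

Run:
```python
from h import *
o=obs();print(o["tcp_pos"],o["tool_rot"],o["qd"].round(1),o["wrist_force"])
P,R=tabpose(-3,50,25); print(P); plan(P,R,op=0,v=30)
```

```text
[442.16457146 275.56985673 155.16229935] [-89.85775908  24.65459466   8.90296101] [-0.1 -0.5 -1.  -2.7 -0.5  0.2] [ 0.0244882   0.32082425 -2.14341157]
[438.72081362 275.16755974 131.38643928]
L 24.0 ang 0.4 n 1 step 24.02733512439316 
 0.68 2.31 0.01 -0.003 -0.002 0.006 0
```

Emit:
apply_moves:
  targets: "0.68 2.3 0 0 0 0.006 0;0.8 1.9 0 0 0 0 0;0.3 0.7 0 0 0 0 0;0 0 0 0 0 0 0;0 0 0 0 0 0 0"

```text
time_s: 7.63
tcp_pos: [440.4, 275.6, 107.5]
tool_rot: [-89.7, 24.5, 8.9]
wrist_force: [0.1, 0.2, -1.7]
opening: 7.4
```

Run:
```python
from h import *
o=obs();print(o["tcp_pos"],o["tool_rot"],o["qd"].round(1),o["wrist_force"])
p,R=pose(o); O=p+89.8*R.as_matrix()[:,1]; a=np.radians(-ST[2]); d=O-[ST[0],ST[1],0]; print('tablet origin in stand',np.cos(a)*d[0]-np.sin(a)*d[1],np.sin(a)*d[0]+np.cos(a)*d[1],d[2])
P,R=tabpose(-3,6,25); print(P); plan(P,R,op=0,v=30)
p=shot("top","t9");s=shot("scene","s9")
a=cv2.resize(p["frame"][130:230,130:250],None,fx=3.3,fy=3.3,interpolation=2); b=cv2.resize(s["frame"][110:220,230:350],None,fx=3.3,fy=3.3,interpolation=2)[:330]
cv2.imwrite("pics/c9.png",np.hstack([a,b])[:,:,::-1])
```

```text
[440.39115511 275.62797315 107.51235144] [-89.66733221  24.45425399   8.92670918] [-0.2 -0.4  0.1  0.2  0.  -0.1] [ 0.11984937  0.18204372 -1.68402295]
tablet origin in stand -0.4999537501194383 0.7623858867062563 25.769500543188087
[438.72081362 275.16755974  87.38643928]
L 20.2 ang 0.7 n 1 step 20.20035547865963 
 0.68 1.90 -0.03 -0.006 -0.001 0.010 0
```

View pics/c9.png

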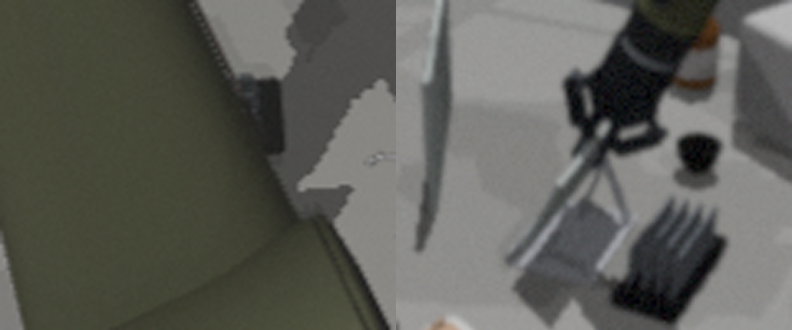

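Emit:
apply_moves:
  targets: "0.3 0.7 0 0 0 0.006 0;0.2 0.5 0 0 0 0 0;0 0 0 0 0 0 0"

```text
time_s: 7.98
tcp_pos: [442.0, 276.7, 96.2]
tool_rot: [-89.6, 24.5, 9.0]
wrist_force: [-0.1, -0.7, -3.2]
opening: 7.0
```

```bash
cat >> h.py <<'E'
def tabstat():
    o=obs(); p,R=pose(o); O=p+89.8*R.as_matrix()[:,1]; a=np.radians(-ST[2]); d=O-[ST[0],ST[1],0]
    print('tcp',o["tcp_pos"].round(1),o["tool_rot"].round(1),'F',o["wrist_force"].round(1),'op',round(o["opening"],1)); print('tablet origin in stand',np.round([np.cos(a)*d[0]-np.sin(a)*d[1],np.sin(a)*d[0]+np.cos(a)*d[1],d[2]],1))
E
python3 - <<'E'
from h import *
tabstat()
E
```

```text
tcp [442.  276.7  96.2] [-89.6  24.5   9. ] F [-0.1 -0.7 -3.2] op 7.0
tablet origin in stand [ 1.1  1.7 14.5]
```

Emit:
apply_moves:
  targets: "0.05 0.5 0 0 0 0 0;0.05 0.4 0 0 0 0 0;0 0 0 0 0 0 0"

```text
time_s: 8.23
tcp_pos: [439.6, 276.5, 87.3]
tool_rot: [-89.5, 24.5, 9.0]
wrist_force: [0.7, 0.1, 0.1]
opening: 7.2
```

Run:
```python
from h import *
tabstat()
```

```text
tcp [439.6 276.5  87.3] [-89.5  24.5   9. ] F [0.7 0.1 0.1] op 7.2
tablet origin in stand [-1.1  2.   5.5]
```

Emit:
apply_moves:
  targets: "0.05 0.15 0 0 0 0 0;0 0 0 0 0 0 0"

```text
time_s: 8.4
tcp_pos: [439.9, 276.7, 87.4]
tool_rot: [-89.5, 24.4, 9.0]
wrist_force: [0.8, -0.6, -2.4]
opening: 7.4
```

Run:
```python
from h import *
tabstat()
s=shot("scene","s10");w=shot("wrist","w10")
b=cv2.resize(s["frame"][110:220,240:340],None,fx=4,fy=4,interpolation=2); a=cv2.resize(w["frame"][:330,:],None,fx=.7,fy=.7)
im=np.zeros((440,400+358,3),np.uint8); im[:440,:400]=b; im[:a.shape[0],400:]=a[:,:358]
cv2.imwrite("pics/c10.png",im[:,:,::-1])
```

```text
tcp [439.9 276.7  87.4] [-89.5  24.4   9. ] F [ 0.8 -0.6 -2.4] op 7.4
tablet origin in stand [-0.7  2.1  5.7]
```

View pics/c10.png

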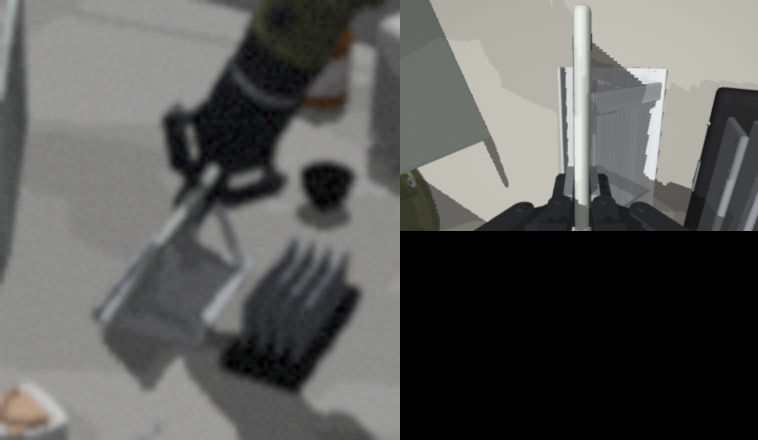

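Emit:
apply_moves:
  targets: "0.1 0.3 0 0 0 0 0;0 0 0 0 0 0 0;0 0 0 0 0 0 0"

```text
time_s: 8.75
tcp_pos: [441.0, 277.3, 88.0]
tool_rot: [-89.4, 24.2, 9.0]
wrist_force: [0.3, 0.2, -3.2]
opening: 7.4
```

Run:
```python
from h import *
tabstat()
```

```text
tcp [441.  277.3  88. ] [-89.4  24.2   9. ] F [ 0.3  0.2 -3.2] op 7.4
tablet origin in stand [0.8 2.7 6. ]
```

Emit:
apply_moves:
  targets: "0 0.4 0 0 0 0 0;0.05 0.4 0 0 0 0 0;0.05 0.3 0 0 0 0 0"

```text
time_s: 9.0
tcp_pos: [440.9, 277.9, 87.1]
tool_rot: [-89.3, 23.7, 9.0]
wrist_force: [0.0, -1.6, 17.2]
opening: 7.3
```

Run:
```python
from h import *
tabstat()
```

```text
tcp [440.9 277.9  87.1] [-89.3  23.7   9. ] F [ 0.  -1.6 17.2] op 7.3
tablet origin in stand [1.4 3.5 4.9]
```

Emit:
apply_moves:
  targets: "0 0 0 0 0 0 0;0 0 0 0 0 0 1.5;0 0 0 0 0 0 2.5;0 0 0 0 0 0 3.5"

```text
time_s: 9.33
tcp_pos: [440.7, 278.0, 87.6]
tool_rot: [-89.2, 23.7, 9.0]
wrist_force: [-0.5, 0.8, -0.4]
opening: 34.5
```

Run:
```python
from h import *
tabstat()
w=shot("wrist","w11");s=shot("scene","s11")
b=cv2.resize(s["frame"][110:220,240:340],None,fx=3,fy=3,interpolation=2); a=w["frame"][:330,:]
cv2.imwrite("pics/c11.png",np.hstack([a[:,:450],b])[:,:,::-1])
```

```text
tcp [440.7 278.   87.6] [-89.2  23.7   9. ] F [-0.5  0.8 -0.4] op 34.5
tablet origin in stand [1.3 3.7 5.4]
```

View pics/c11.png

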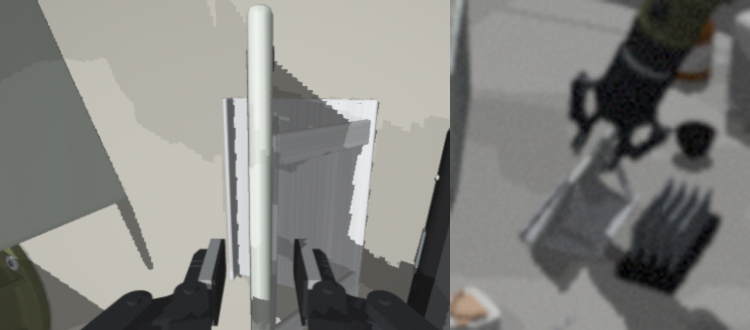

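Emit:
apply_moves:
  targets: "0 -1 0 0 0 0 5;0 -2.5 0 0 0 0 6;0 -3.5 0 0 0 0 7;0 -3.5 0 0 0 0 8.5;0 -3.5 0 0 0 0 8.5"

```text
time_s: 9.85
tcp_pos: [491.8, 282.8, 213.8]
tool_rot: [-89.6, 24.7, 9.0]
wrist_force: [1.4, 0.6, 0.2]
opening: 84.6
```

Run:
```python
from h import *
tabstat()
w=shot("wrist","w12");s=shot("scene","s12")
b=cv2.resize(s["frame"][110:220,240:340],None,fx=3,fy=3,interpolation=2); a=w["frame"][:330,:]
cv2.imwrite("pics/c12.png",np.hstack([a[:,:450],b])[:,:,::-1])
plan([520,60,230],down(2))
```

```text
tcp [491.8 282.8 213.8] [-89.6  24.7   9. ] F [1.4 0.6 0.2] op 84.6
tablet origin in stand [ 5.100e+01 -1.000e-01  1.323e+02]
L 225.9 ang 25.1 n 6 step 37.6735026285822 
 -0.04 -0.21 -3.76 0.003 0.020 -0.070 8.54
```

View pics/c12.png

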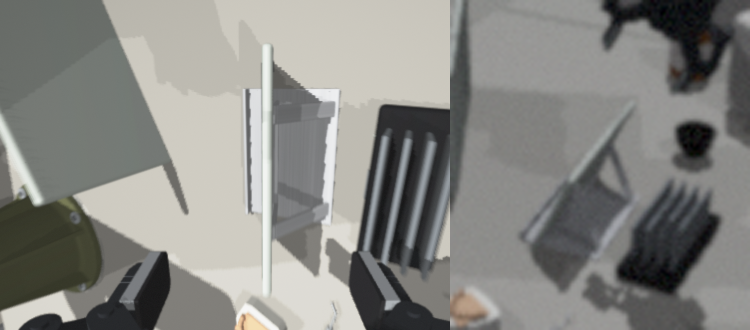

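Run:
```python
from h import *
p=pickle.load(open("w12.pkl","rb")); a=np.radians(-9)
for th in (20,22,24,26,28,30):
    z=4+130*np.cos(np.radians(th)); P=unproj(p,[(267,44),(267,293)],z); d=P.mean(0)-[ST[0],ST[1],0]; X=np.cos(a)*d[0]-np.sin(a)*d[1]; Y=np.sin(a)*d[0]+np.cos(a)*d[1]
    e=P[0]-P[1]; print(th,'topx',X.round(1),'y',Y.round(1),'w',np.linalg.norm(e).round(1),'yaw',(np.degrees(np.arctan2(e[1],e[0]))-90).round(1),'lower x',(X-130*np.sin(np.radians(th))).round(1), 'contact lower x', (42-83*np.tan(np.radians(th))-4).round(1))
```

```text
20 topx 54.4 y 6.2 w 199.4 yaw 9.4 lower x 9.9 contact lower x 7.8
22 topx 53.7 y 5.6 w 200.9 yaw 9.4 lower x 5.0 contact lower x 4.5
24 topx 52.9 y 5.0 w 202.5 yaw 9.4 lower x 0.1 contact lower x 1.0
26 topx 52.1 y 4.3 w 204.3 yaw 9.4 lower x -4.9 contact lower x -2.5
28 topx 51.2 y 3.6 w 206.2 yaw 9.4 lower x -9.8 contact lower x -6.1
30 topx 50.3 y 2.8 w 208.2 yaw 9.4 lower x -14.7 contact lower x -9.9
```

Run:
```python
from h import *
plan([598,-225,200],down(5.2))
```

```text
L 519.7 ang 24.4 n 14 step 37.12635407075116 
 0.30 0.05 -3.70 0.000 0.004 -0.030 8.54
```

Emit:
apply_moves:
  targets: "0.3 0.05 -3.7 0 0.004 -0.03 8.54;0.3 0.05 -3.7 0 0.004 -0.03 8.54;0.3 0.05 -3.7 0 0.004 -0.03 8.54;0.3 0.05 -3.7 0 0.004 -0.03 8.54;0.3 0.05 -3.7 0 0.004 -0.03 8.54;0.3 0.05 -3.7 0 0.004 -0.03 8.54;0.3 0.05 -3.7 0 0.004 -0.03 8.54;0.3 0.05 -3.7 0 0.004 -0.03 8.54;0.3 0.05 -3.7 0 0.004 -0.03 8.54;0.3 0.05 -3.7 0 0.004 -0.03 8.54"

```text
time_s: 10.78
tcp_pos: [578.5, -85.1, 201.9]
tool_rot: [-90.0, 6.2, 7.2]
wrist_force: [0.6, -0.7, -1.0]
opening: 85.1
```

Run:
```python
from h import *
print(pose()[0]); plan([598,-225,190],down(5.2))
```

```text
[578.49227622 -85.06064153 201.90363906]
L 141.8 ang 6.5 n 4 step 35.44919663432894 
 0.11 0.29 -3.53 0.000 0.009 -0.027 8.54
```

Emit:
apply_moves:
  targets: "0.11 0.29 -3.5 0 0.009 -0.027 8.54;0.11 0.29 -3.5 0 0.009 -0.027 8.54;0.11 0.29 -3.5 0 0.009 -0.027 8.54;0.11 0.29 -3.3 0 0.009 -0.027 8.54;0 0 0 0 0 0 8.54;0 0 0 0 0 0 8.54"

```text
time_s: 11.28
tcp_pos: [596.0, -237.3, 190.2]
tool_rot: [-90.2, -0.4, 4.5]
wrist_force: [-0.2, 0.0, -0.3]
opening: 85.6
```

Run:
```python
from h import *
o=obs(); print(o["tcp_pos"],o["tool_rot"],o["qd"].round(1)); shot("wrist","w13")
```

```text
[ 596.04312756 -237.34155801  190.2064444 ] [-90.23365356  -0.37386049   4.4825324 ] [-3.2  0.6  0.3 -0.9 -1.5 -0.9]
```

View pics/w13.png

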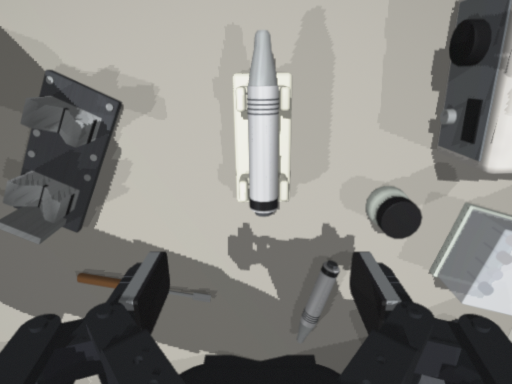

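Run:
```python
from h import *
p=pickle.load(open("w13.pkl","rb"))
crop(p,"w13a",210,20,310,230,2.8); crop(p,"w13b",0,60,130,250,3)
```

```text
(no output)
```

View pics/w13a.png

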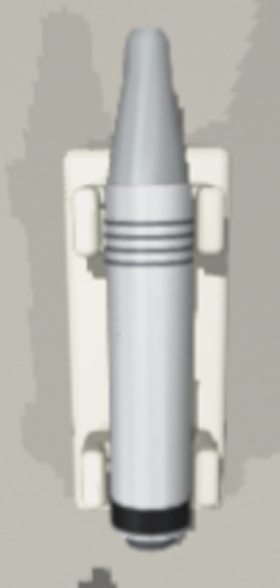

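View pics/w13b.png

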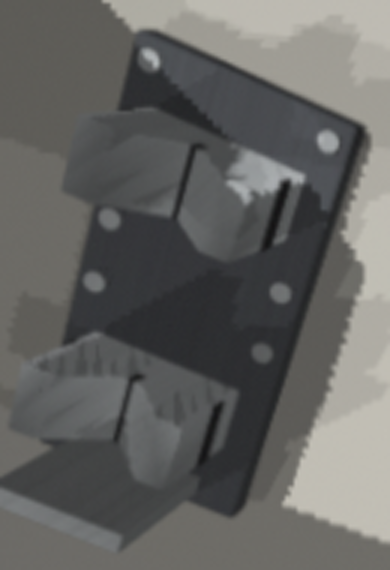

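Run:
```python
from h import *
p=pickle.load(open("w13.pkl","rb"))
uv=cc([(149,28),(107,187),(191,187)],(210,20),2.8)
q=fit(p,[(102,0,38),(58,14,38),(58,-14,38)],uv,[598,-215,95])
e=unproj(p,cc([(111,500),(192,500)],(210,20),2.8),38); print('rear mid',e.mean(0)); f=unproj(p,cc([(107,187),(191,187)],(210,20),2.8),38).mean(0); d=f-e.mean(0); print('yaw',np.degrees(np.arctan2(d[1],d[0])))
for m,z in (((0,0,38),38),((-58,0,38),0),((-64,0,47),0),((-58,0,52),0)): print(m,((proj(p,tf(q,[m]))-[210,20]+.5)*2.8).round())
uv=cc([(139,33),(366,126),(240,517)],(0,60),3); M=[(79,37,10),(79,-37,10),(-79,-37,10)]
g=fit(p,M,uv,[393,-246,69])
uv=cc([(197,147),(177,217),(137,378),(118,440)],(0,60),3); M2=[(54,0,30),(30,0,30),(-30,0,30),(-54,0,30)]
g2=fit(p,M2,uv,g)
w2=pickle.load(open("w2.pkl","rb"))
fit(w2,M,cc([(80,92),(327,121),(281,562)],(140,130),4),g)
fit(w2,M2,cc([(181,193),(171,281),(169,438),(163,518)],(140,130),4),g)
```

```text
fit [ 597.67 -218.37   94.58] res [[0.0, 1.0], [-1.0, -0.5], [1.0, -0.6]]
rear mid [ 602.40428236 -265.23707905   38.        ]
yaw 95.10790890188562
(0, 0, 38) [[149. 368.]]
(-58, 0, 38) [[149. 529.]]
(-64, 0, 47) [[149. 555.]]
(-58, 0, 52) [[149. 545.]]
fit [ 394.52 -247.42   69.45] res [[0.5, -1.8], [-0.8, 0.4], [0.3, 2.0]]
fit [ 393.81 -244.     68.95] res [[0.0, -0.3], [0.3, -0.1], [-0.7, 0.6], [0.4, -0.1]]
fit [ 392.85 -246.51   68.58] res [[0.5, -0.3], [-0.6, 0.2], [0.2, 0.2]]
fit [ 392.37 -244.28   69.25] res [[-0.6, 0.9], [1.0, -2.2], [-0.6, 2.5], [0.2, -1.1]]
```

Run:
```python
from h import *
print(pose()[0]); plan([597.8,-216.5,90],down(5.1))
```

```text
[ 596.03193054 -237.29408141  190.15351675]
L 102.3 ang 0.7 n 3 step 34.10167420433384 
 0.10 3.34 0.70 0.002 -0.003 0.002 8.54
```

Emit:
apply_moves:
  targets: "0.1 3.34 0.7 0.002 -0.003 0.002 8.54;0.1 3.34 0.7 0.002 -0.003 0.002 8.54;0.1 2.8 0.5 0.002 -0.003 0.002 8.54;0 0 0 0 0 0 8.54;0 0 0 0 0 0 8.54"

```text
time_s: 11.75
tcp_pos: [600.3, -213.6, 95.6]
tool_rot: [-90.0, -0.1, 5.3]
wrist_force: [1.0, 0.3, 0.7]
opening: 85.6
```

Run:
```python
from h import *
print(pose()[0],obs()["tool_rot"]); plan([597.8,-216.5,20],down(5.1),v=25);shot("wrist","w14")
```

```text
[ 600.31985267 -213.55700825   95.59654857] [-89.95940214  -0.14547436   5.34299876]
L 75.7 ang 0.3 n 4 step 18.92394711243828 
 -0.07 1.89 -0.07 -0.000 0.001 0.001 8.54
```

View pics/w14.png

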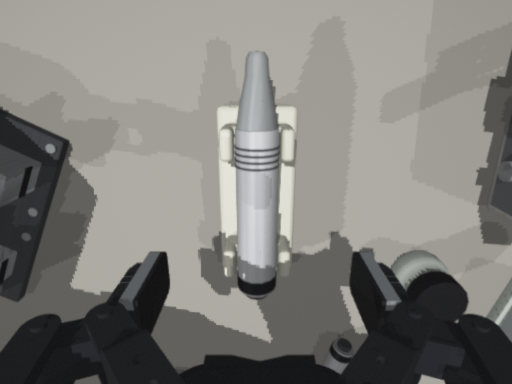

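Emit:
apply_moves:
  targets: "-0.07 1.9 -0.07 0 0 0.001 8.54;-0.07 1.9 -0.07 0 0 0.001 8.54;-0.07 1.9 -0.07 0 0 0.001 7;-0.05 1.5 -0.07 0 0 0.001 6;-0.05 0.5 0 0 0 0 5;0 0 0 0 0 0 5"

```text
time_s: 12.3
tcp_pos: [606.7, -217.1, 29.6]
tool_rot: [-90.4, -0.7, 5.6]
wrist_force: [-0.3, 1.2, 0.2]
opening: 49.5
```

Run:
```python
from h import *
print(pose()[0],obs()["tool_rot"],obs()["wrist_force"]); plan([597.8,-216.5,18],down(5.1),v=25);shot("wrist","w15")
```

```text
[ 606.74414788 -217.12911845   29.59708976] [-90.36136548  -0.73337417   5.5899772 ] [-0.27932619  1.16465673  0.24775034]
L 14.7 ang 1.0 n 1 step 14.658992532595914 
 -0.90 1.15 0.16 0.006 0.009 0.013 8.54
```

View pics/w15.png

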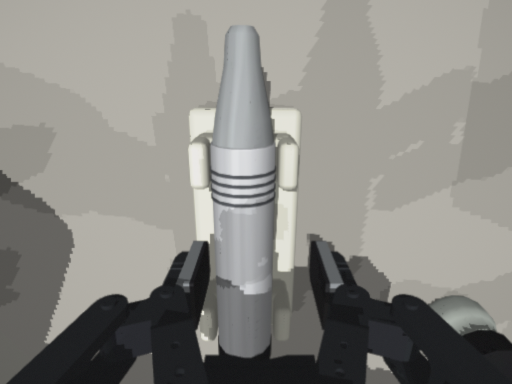

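Emit:
apply_moves:
  targets: "-0.8 0.7 0.1 0.003 0.004 0.008 5;-0.3 0.6 0 0 0 0 5;-0.1 0.2 0 0 0 0 5"

```text
time_s: 12.6
tcp_pos: [598.0, -218.5, 19.1]
tool_rot: [-90.4, -0.7, 5.4]
wrist_force: [-0.5, 0.0, -0.0]
opening: 49.6
```

Run:
```python
from h import *
print(pose()[0],obs()["tool_rot"],obs()["wrist_force"]); plan([597.8,-216.5,18],down(5.1),v=25);shot("wrist","w16")
```

```text
[ 597.96184565 -218.46742958   19.09380214] [-90.37185525  -0.65108001   5.36565383] [-0.46457062  0.00564096 -0.00593623]
L 2.3 ang 0.8 n 1 step 2.2568509697925085 
 0.00 0.11 0.20 0.006 0.005 0.011 8.54
```

View pics/w16.png

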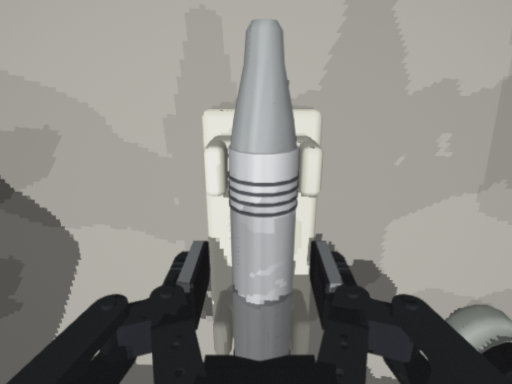

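Emit:
apply_moves:
  targets: "0.08 0.05 0.1 0 0 0.008 3.5;0 0 0 0 0 0 2;0 0 0 0 0 0 0;0 0 0 0 0 0 0;0 0 0 0 0 0 0"
  squeeze: 50

```text
time_s: 13.07
tcp_pos: [598.5, -217.4, 19.0]
tool_rot: [-90.4, -0.1, 5.3]
wrist_force: [-0.6, -0.6, -0.4]
opening: 26.8
```

Run:
```python
from h import *
o=obs();print(o["tcp_pos"],o["tool_rot"],o["wrist_force"],o["wrist_torque"],o["opening"]);shot("wrist","w17")
```

```text
[ 598.50534047 -217.44809099   19.03463362] [-90.37200908  -0.14276432   5.34150794] [-0.58118151 -0.61968893 -0.43530769] [-0.03748753  0.04417489  0.01141755] 26.799637583674606
```

View pics/w17.png

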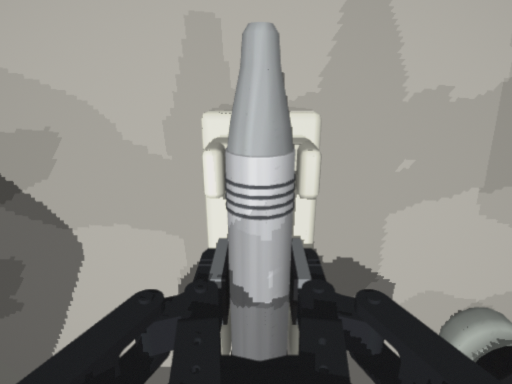

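Run:
```python
from h import *
p=pickle.load(open("w17.pkl","rb"))
q=fit(p,[(102,0,42),(58,14,38),(58,-14,38)],[(261,23),(227,153),(294,153)],[598,-217,95])
P=tf(q,[(0,0,38)])[0]; t,R=np.array([598.5,-217.45,19.03]),Rn.from_euler('xyz',[-90.37,-.14,5.34],degrees=True); print('hp origin in tool',R.inv().apply(P-t))
```

```text
fit [ 597.88 -218.61   95.19] res [[-0.0, 1.8], [-2.6, -1.1], [2.7, -1.1]]
hp origin in tool [ -0.67908682 -18.96421633  -1.2225837 ]
```

Emit:
apply_moves:
  targets: "0 -1.5 0 0 0 0 0;0 -3 0 0 0 0 0;0 -3 0 0 0 0 0;0 -3 0 0 0 0 0;0 -2 0 0 0 0 0"

```text
time_s: 13.53
tcp_pos: [592.2, -214.5, 140.2]
tool_rot: [-90.0, 0.7, 5.3]
wrist_force: [0.2, -0.5, -1.3]
opening: 26.7
```

```bash
cat >> h.py <<'E'
FX=[393.4,-245.5,69.1]
def fxpose(x=4,y=0,z=49.8,yaw=0,off=(0,-19,-1.2)):
    R=down(FX[2]-90+yaw); return tf(FX,[(x,y,z)])[0]-R.apply(off),R
E
python3 - <<'E'
from h import *
o=obs();print(o["tcp_pos"],o["tool_rot"],o["wrist_force"],o["wrist_torque"],o["opening"]);shot("wrist","w18")
P,R=fxpose(z=49.8+100); print(P); plan(P,R,op=0,v=30)
E
```

```text
[ 592.18875532 -214.50359074  140.19583433] [-89.97639732   0.69149362   5.34343065] [ 0.23182887 -0.46024773 -1.30283321] [-0.04569398 -0.1197757   0.02331444] 26.696066939462025
[ 395.2550376  -240.64213673  130.8       ]
L 201.0 ang 26.2 n 7 step 28.954222526262257 
 -2.81 0.20 -0.66 0.000 0.065 -0.001 0
```

View pics/w18.png

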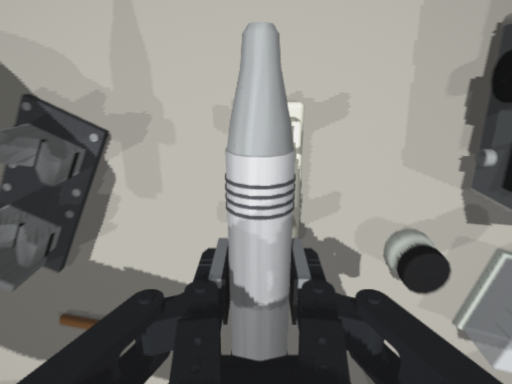

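Emit:
apply_moves:
  targets: "-2.8 0.1 -0.66 0 0.065 0 0;-2.8 0.1 -0.66 0 0.065 0 0;-2.8 0.1 -0.66 0 0.065 0 0;-2.8 0.1 -0.66 0 0.065 0 0;-2.8 0.1 -0.66 0 0.065 0 0;-2.8 0.1 -0.66 0 0.065 0 0;-2.5 0.1 -0.6 0 0.065 0 0;0 0 0 0 0 0 0;0 0 0 0 0 0 0"

```text
time_s: 14.33
tcp_pos: [393.1, -240.4, 136.4]
tool_rot: [-90.3, -0.0, -21.9]
wrist_force: [1.3, -1.0, -1.7]
opening: 26.5
```

Run:
```python
from h import *
o=obs();print(o["tcp_pos"],o["tool_rot"],o["wrist_force"],o["wrist_torque"],o["opening"]);shot("wrist","w19")
P,R=fxpose(z=49.8+60); print(P); plan(P,R,op=0,v=30)
```

```text
[ 393.14203179 -240.43908     136.38707364] [-9.02743428e+01 -3.09241514e-02 -2.19080100e+01] [ 1.29909786 -0.98279769 -1.73257586] [ 0.00321785 -0.05189079  0.00732887] 26.4918596225889
[ 395.2550376  -240.64213673   90.8       ]
L 45.5 ang 1.0 n 2 step 22.73573509511326 
 0.12 2.27 0.03 0.002 -0.009 -0.000 0
```

View pics/w19.png

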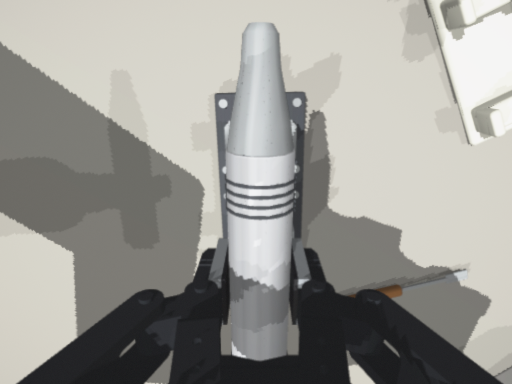

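Run:
```python
from h import *
p=pickle.load(open("w19.pkl","rb"));crop(p,"w19a",200,80,320,250,3.5)
```

```text
(no output)
```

View pics/w19a.png

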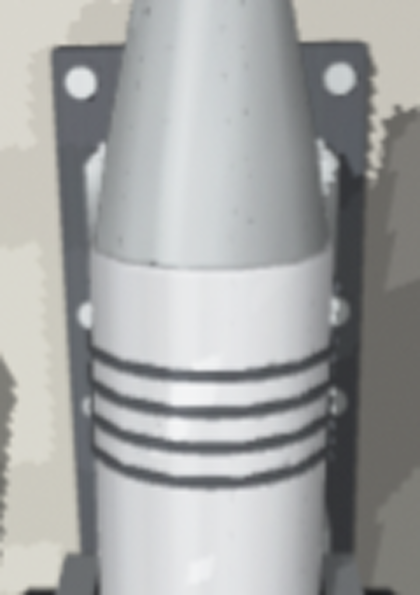

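Run:
```python
from h import *
p=pickle.load(open("w19.pkl","rb"))
P=unproj(p,cc([(53,46),(367,42),(80,520),(355,520)],(200,80),3.5),10); print(P.round(1))
print('w',np.linalg.norm(P[0]-P[1])); 
for a,b in ((2,0),(3,1)): d=P[a]-P[b]; print('edge yaw',np.degrees(np.arctan2(-d[1],-d[0])))
d=P[1]-P[0]; print('front yaw+90',np.degrees(np.arctan2(d[1],d[0]))+90)
m=(P[0]+P[1])/2; m2=(P[2]+P[3])/2; d=m-m2; y=np.degrees(np.arctan2(d[1],d[0])); print('axis yaw',y,'origin',m[:2]-79*np.array([np.cos(np.radians(69.1)),np.sin(np.radians(69.1))]))
t,R=pose(); 
# hp yaw in image: edges
E=unproj(p,[(228,152),(294,152),(231,330),(289,330)],155); d=(E[0]+E[1]-E[2]-E[3]); print('hp yaw',np.degrees(np.arctan2(d[1],d[0])), 'tool z yaw', obs()["tool_rot"][2]+90, 'mid tool', R.inv().apply((E[0]+E[1])/2-t),R.inv().apply((E[2]+E[3])/2-t))
```

```text
[[ 386.  -160.3   10. ]
 [ 453.1 -186.4   10. ]
 [ 342.6 -272.4   10. ]
 [ 410.  -299.6   10. ]]
w 71.90515731096703
edge yaw 68.8271652349186
edge yaw 69.17235001297944
front yaw+90 68.73778833175552
axis yaw 69.00041924907772 origin [ 391.36446154 -247.12453773]
hp yaw 67.82586226361856 tool z yaw 68.11378284938169 mid tool [  0.13102656 -19.06223919  56.05109861] [ -0.30735499 -18.6398987  -31.18445914]
```

Emit:
apply_moves:
  targets: "0.1 2.3 0 0 -0.009 0 0;0 2 0 0 -0.009 0 0;0 1 0 0 0 0 0"

```text
time_s: 14.63
tcp_pos: [399.7, -243.2, 84.8]
tool_rot: [-90.3, -0.5, -20.6]
wrist_force: [-0.2, 0.5, -1.7]
opening: 26.6
```

```bash
cat >> h.py <<'E'
def hpstat(z=None):
    o=obs(); t,R=pose(o); P=t+R.apply((0,-19,-1.2)); a=np.radians(-FX[2]); d=P-[FX[0],FX[1],0]
    print('tcp',o["tcp_pos"].round(1),o["tool_rot"].round(2),'F',o["wrist_force"].round(1),'T',o["wrist_torque"].round(2),'op',round(o["opening"],1)); print('hp in fixture',np.round([np.cos(a)*d[0]-np.sin(a)*d[1],np.sin(a)*d[0]+np.cos(a)*d[1],d[2]],1),'yaw err',round(o["tool_rot"][2]+90-FX[2],2))
    if z: T,Q=fxpose(z=z); plan(T,Q,op=0,v=30)
E
python3 - <<'E'
from h import *
hpstat(65)
E
```

```text
tcp [ 399.7 -243.2   84.8] [-90.35  -0.51 -20.63] F [-0.2  0.5 -1.7] T [-0.01  0.02 -0.01] op 26.6
hp in fixture [  3.3  -4.9 103.8] yaw err 0.27
L 39.2 ang 0.7 n 2 step 19.587800938474288 
 -0.27 1.94 0.05 0.003 0.002 0.004 0
```

Emit:
apply_moves:
  targets: "-0.35 1.9 0.05 0.003 0.002 0.004 0;-0.35 1.3 0.03 0.003 0.002 0.004 0;-0.1 0.5 0 0 0 0 0"

```text
time_s: 14.88
tcp_pos: [396.7, -240.3, 45.1]
tool_rot: [-90.0, -0.2, -20.6]
wrist_force: [-0.2, 1.5, -1.8]
opening: 26.7
```

Run:
```python
from h import *
hpstat(60); shot("wrist","w20"); s=shot("scene","s20"); crop(s,"s20a",130,220,270,330,4)
```

```text
tcp [ 396.7 -240.3   45.1] [-89.98  -0.16 -20.59] F [-0.2  1.5 -1.8] T [-0.04  0.01  0.  ] op 26.7
hp in fixture [ 4.8 -1.2 64.1] yaw err 0.31
L 4.4 ang 0.3 n 1 step 4.376117433614505 
 -0.12 0.41 -0.08 -0.000 0.005 0.003 0
```

View pics/w20.png

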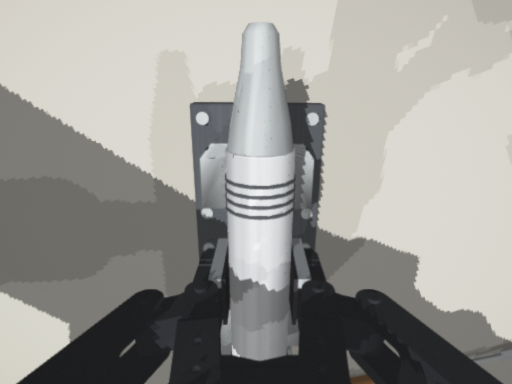

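View pics/s20a.png

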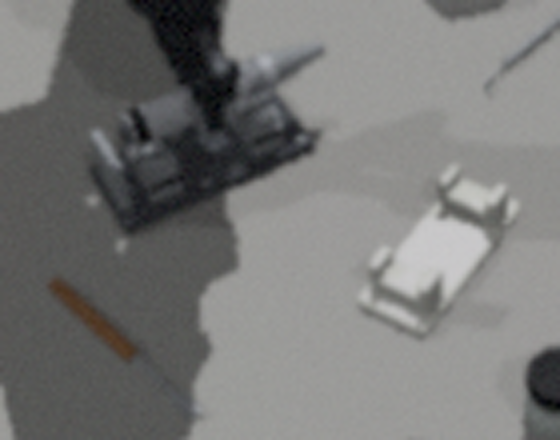

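Emit:
apply_moves:
  targets: "-0.15 0.6 0 0 0.004 0.002 0;-0.1 0.5 0 0 0 0 0;-0.05 0.3 0 0 0 0 0"

```text
time_s: 15.23
tcp_pos: [397.0, -240.6, 33.0]
tool_rot: [-90.0, -0.3, -20.8]
wrist_force: [-0.3, -0.2, -2.0]
opening: 26.2
```

Run:
```python
from h import *
hpstat(49.8)
```

```text
tcp [ 397.  -240.6   33. ] [-90.04  -0.31 -20.77] F [-0.3 -0.2 -2. ] T [-0.02  0.02  0.05] op 26.2
hp in fixture [ 4.7 -1.5 52. ] yaw err 0.13
L 2.8 ang 0.3 n 1 step 2.81425572356091 
 -0.16 0.22 -0.07 0.001 0.002 0.005 0
```

Emit:
apply_moves:
  targets: "-0.2 0.15 0 0 0.002 0.004 0;-0.1 0.2 0 0 0 0 0;0 0.2 0 0 0 0 0"

```text
time_s: 15.48
tcp_pos: [395.3, -240.0, 30.4]
tool_rot: [-90.1, -0.2, -20.9]
wrist_force: [-12.2, 8.8, 39.4]
opening: 26.4
```

Run:
```python
from h import *
hpstat(49.8)
```

```text
tcp [ 395.3 -240.    30.4] [-90.05  -0.21 -20.86] F [-12.2   8.8  39.4] T [1.5  2.52 0.03] op 26.4
hp in fixture [ 4.6  0.3 49.4] yaw err 0.04
L 0.7 ang 0.2 n 1 step 0.7386722277057178 
 0.02 -0.04 -0.06 0.001 0.001 0.004 0
```

Emit:
apply_moves:
  targets: "-0.05 0 0 0 0 0 0"

```text
time_s: 15.57
tcp_pos: [395.1, -240.0, 31.5]
tool_rot: [-90.1, -0.3, -20.9]
wrist_force: [0.4, -0.2, -1.9]
opening: 26.6
```

Run:
```python
from h import *
for i in range(3):
    hpstat(); viewer.read_camera("wrist")
hpstat(49.8)
```

```text
tcp [ 395.1 -240.    31.5] [-90.06  -0.27 -20.87] F [ 0.4 -0.2 -1.9] T [-0.01  0.02 -0.03] op 26.6
hp in fixture [ 4.5  0.4 50.5] yaw err 0.03
tcp [ 395.3 -240.2   31.5] [-90.07  -0.3  -20.87] F [-0.5 -0.5 -2.4] T [-0.    0.02  0.04] op 26.4
hp in fixture [ 4.5  0.2 50.5] yaw err 0.03
tcp [ 395.3 -240.2   31.1] [-90.07  -0.29 -20.87] F [-0.2  0.  -1.2] T [-0.01  0.04  0.05] op 26.6
hp in fixture [ 4.5  0.2 50.1] yaw err 0.03
tcp [ 395.1 -240.1   30.8] [-90.06  -0.26 -20.87] F [-0.3 -0.6 -1. ] T [-0.09 -0.16  0.05] op 26.9
hp in fixture [ 4.5  0.4 49.8] yaw err 0.03
L 0.6 ang 0.3 n 1 step 0.6037466893024839 
 0.03 -0.00 -0.05 0.001 0.001 0.005 0
```

Emit:
apply_moves:
  targets: "-0.05 0.12 0 0 0 0 0"

```text
time_s: 15.8
tcp_pos: [395.3, -240.1, 30.6]
tool_rot: [-90.1, -0.3, -20.9]
wrist_force: [-5.7, 5.1, 24.4]
opening: 26.6
```

```bash
cat >> h.py <<'E'
def ff(n=5):
    for i in range(n):
        viewer.read_camera("wrist"); o=obs(); F=o["wrist_force"]; a=np.radians(69.1)
        x=np.array([np.cos(a),np.sin(a)]); y=np.array([-np.sin(a),np.cos(a)]); T=o["wrist_torque"]
        print('Ffix',np.round([F[:2]@x,F[:2]@y,F[2]],1),'Tfix',np.round([T[:2]@x,T[:2]@y,T[2]],2),'z',round(o["tcp_pos"][2],2),'t',round(o["time_s"],2))
    hpstat()
E
python3 -c "
from h import *
ff()"
```

```text
Ffix [ 1.3  4.4 13. ] Tfix [ 0.71 -0.2   0.06] z 30.62 t 15.85
Ffix [ 1.2  3.2 14.1] Tfix [ 0.75 -0.23  0.12] z 30.61 t 15.9
Ffix [ 1.5  4.4 13.1] Tfix [ 0.75 -0.15  0.03] z 30.61 t 15.95
Ffix [-0.3  3.3 13.1] Tfix [ 0.74 -0.15  0.05] z 30.6 t 16.0
Ffix [ 1.7  3.9 13. ] Tfix [ 0.76 -0.17  0.01] z 30.61 t 16.05
tcp [ 395.2 -240.1   30.6] [-90.07  -0.33 -20.86] F [-3.  3. 13.] T [0.43 0.65 0.01] op 26.7
hp in fixture [ 4.5  0.4 49.6] yaw err 0.04
```

Emit:
apply_moves:
  targets: "-0.1 0.16 0 0 0 0 0"

```text
time_s: 16.13
tcp_pos: [395.2, -240.1, 30.5]
tool_rot: [-90.1, -0.4, -20.9]
wrist_force: [-4.0, 4.0, 25.6]
opening: 26.5
```

```bash
python3 -c "
from h import *
ff(6)"
```

```text
Ffix [ 1.6  5.3 19.6] Tfix [ 0.88 -0.32  0.05] z 30.58 t 16.18
Ffix [ 1.2  4.8 19. ] Tfix [ 0.94 -0.28  0.05] z 30.57 t 16.23
Ffix [ 1.3  5.9 18.2] Tfix [ 0.97 -0.3   0.06] z 30.58 t 16.28
Ffix [ 1.2  5.2 18.9] Tfix [ 0.94 -0.26  0.07] z 30.58 t 16.33
Ffix [ 2.5  4.9 18.1] Tfix [ 0.93 -0.3   0.02] z 30.58 t 16.38
Ffix [ 2.2  5.2 17.9] Tfix [ 0.93 -0.23  0.01] z 30.56 t 16.43
tcp [ 395.2 -240.1   30.6] [-90.06  -0.45 -20.85] F [-4.1  3.9 17.9] T [0.55 0.79 0.01] op 26.5
hp in fixture [ 4.5  0.4 49.6] yaw err 0.05
```

Run:
```python
from h import *
w=shot("wrist","w21"); s=shot("scene","s21"); t=shot("top","t21")
b=cv2.resize(s["frame"][220:330,130:270],None,fx=2.8,fy=2.8,interpolation=2); c=cv2.resize(s["frame"][110:230,230:360],None,fx=2.5,fy=2.5,interpolation=2)
im=np.zeros((600,750,3),np.uint8); im[:308,:392]=b; im[:300,400:725]=c; a=cv2.resize(w["frame"],(380,285)); im[310:595,:380]=a; im[310:595,385:745]=cv2.resize(t["frame"][:,:],(360,285)); cv2.imwrite("pics/c21.png",im[:,:,::-1])
```

View pics/c21.png

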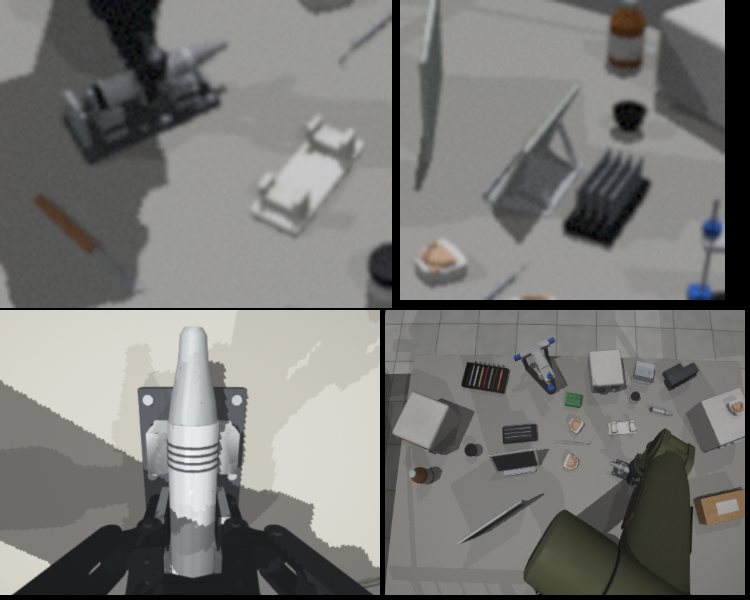

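View pics/w21.png

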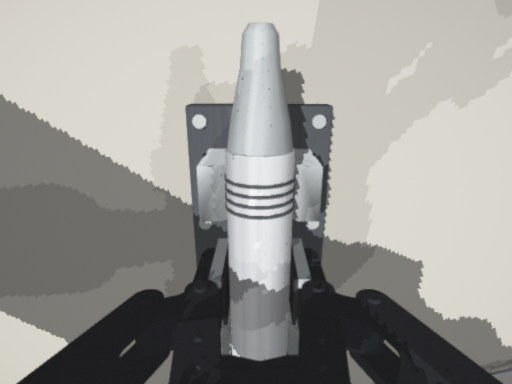

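Run:
```python
from h import *
p=pickle.load(open("w21.pkl","rb"))
g=fit(p,[(79,37,10),(79,-37,10)],[(187,104),(332,103.5)],FX)
ff(2)
o=obs(); t,R=pose(o); P=t+R.apply((0,-19,-1.2)); a=np.radians(g[2]); print('axial',(P[:2]-g[:2])@[np.cos(a),np.sin(a)])
from workcell import job_done; print(job_done())
```

```text
fit [ 392.21 -247.09   69.25] res [[-2.9, 0.2], [2.9, 0.2]]
Ffix [ 1.8  5.3 18.7] Tfix [ 0.98 -0.31  0.04] z 30.57 t 16.63
Ffix [ 1.6  4.3 17.7] Tfix [ 0.99 -0.32  0.07] z 30.56 t 16.68
tcp [ 395.2 -240.1   30.6] [-90.06  -0.46 -20.86] F [-3.4  3.  17.7] T [0.65 0.81 0.07] op 26.9
hp in fixture [ 4.5  0.3 49.6] yaw err 0.04
axial 6.388577468212502
the job is handed in; nothing more can be done
None
```

Both parts of the job are done, in the order asked, and it was handed in after about 16.7 s of the 54 s. `job_done()` reports no verdict, so what follows rests on my own last checks.

- **Tablet:** I lifted it out of the dock, set its lower edge on the ledge (about 17 N contact), and let go. The next wrist picture showed it leaning on the uprights at about 22–25° from vertical, about 4–6 mm off the stand's middle line. The last scene view showed it still there, with the screen facing out.
- **Handpiece:** It lies in the V-blocks, nose over the open end, and is still held at about 50 N grip.
    - **Position:** By the arm's reading it is at x = 4.5, y = 0.3 and z = 49.6 mm in the fixture frame, within 0.1° in yaw. The seat is at 4, 0 and 49.8 mm.
    - **Force:** The downward push is steady at about 18 N, with about 5 N sideways, so the right-hand (-y) faces carry more than the left. The force and torque readings put the load between the two V-blocks, so both should bear.

- **Disagreement:** A last picture fit put the handpiece at 6.4 mm along the vees, not 4.5 mm. That still leaves roughly 11 mm between socket and end stop.
- **Too hard once:** The first touch in the vees pressed with about 39 N. I eased it off and seated it again at the present force.
- **Bystanders:** I touched none of them on purpose, and the last pictures show nothing disturbed. I did not measure each one.

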